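# Clamp a thin-walled tube in the yoke vise

## Task

Set the loose metal tube up in the pipe vise, ready for its end to be filed: feed it through the yoke from the side that has the pipe rest, lay it in the lower jaw and on the rest with about 45 mm standing out beyond the jaw on the other side, and let go of it. Then wind the T-handle clockwise, your hand sinking with it, until the upper jaw holds the tube firmly; it is thin-walled, so nip it up by feel and do not let the teeth bite in. Leave the battery pack, the oil bottle and the roll of tape where they are.

Things in the scene. Friction and masses are not known exactly. Their poses are not given: they have to be found in the camera images.
- vise: Grey cast yoke pipe vise, foot 170 x 70 mm. Origin on the bench under its middle; z up, y along a clamped tube towards the pipe rest, x through the columns. Columns 74 mm apart inside, each 18 wide x 28 deep (y); bridge 112 x 32 mm at heights 140-164, round screw boss 38 mm across on it up to 182. The tube's middle must end at vise y = +35 mm (15 either way is fine).
- lower_seat (a point): Nominal axis point of a tube seated in the lower jaw, on the screw axis, 70 mm above the bench; axes as the vise. Lower jaw: 90-degree V, 40 mm long, edges 68 mm high. It and the rest stand on unmeasured packing: the true seat is up to 1.2 mm higher or lower. The upper jaw (flat, toothed, 38 x 36 mm) starts 5 to 11 mm above a seated tube, holds firmly from 20 N, bites in above 80 N.
- rest_seat (a point): Same for the pipe rest: a 90-degree V 10 mm long and 38 mm wide just outside the yoke, 48 mm along the vise's +y, edges 66 mm high. A seated tube lies in both Vs. Beyond the rest it is free to be held, best at vise y = 80 mm, where the gripper clears the tall yoke.
- handle_grip (a point): Centre, on the screw axis, of the T-handle: bar 90 x 14 x 24 mm high, x along it. Clockwise from above sinks handle and jaw 3.18 mm per rad; it stays where left. The jaw meets the tube with this point somewhere 204 to 212 mm high; 0.1 rad more adds 30-40 N. Winding free takes 0.28 N m (less is felt at standstill), then 0.0032 more per newton of jaw force; an axial drag of the hand falsifies it.
- tube_center (a point): Middle, on the axis, of the loose bright metal tube: diameter 26 mm, length 200 mm, about 0.24 kg, both ends alike; y along the tube. It starts lying level on the wooden blocks, axis 48 mm above the bench.
- blocks: Fixed pair of wooden V-blocks on a board 200 x 60 x 18 mm carrying the tube at the start. Origin on the bench under the middle; x along the tube. The Vs, 12 mm long, stand 84 mm either side of the middle; between them the tube is free.
- battery_center (a point): Bystander to leave alone: black drill battery pack, 117 x 72 x 63 mm; point 30 mm above its underside.
- oil_center (a point): Bystander to leave alone: white oil bottle with yellow cap, 52 mm across, 120 mm tall; point half-way up.
- tape_center (a point): Bystander to leave alone: black roll of tape lying flat, 96 mm across, 45 mm high; point at its middle.
Not all that is in view belongs to the job. Leave any green or turquoise look-alike of the part that bears tube_center alone.

How it is judged:
On the way:
1. the tube lies in the lower jaw and on the rest, let go, with the upper jaw still off it (x of tube_center in the frame of vise between -0.004 and 0.004 m and y of tube_center in the frame of vise between 0.018 and 0.052 m and z of tube_center in the frame of vise between 0.065 and 0.075 m and angle between the y axis of tube_center and the y axis of vise, either way round below 0.05 rad and contact force between each of the fingers, vise and tube below 0.5 N), for 0.2 s.
At the end, for the whole second after the job is handed in: The tube lies in the lower jaw and on the pipe rest, along the vise's axis (within 0.05 rad, 4 mm sideways, 5 mm in height), its middle 18 to 52 mm from the vise's centre towards the rest (28 to 62 mm stands out beyond the lower jaw), and the upper jaw presses on it with 20 to 80 N; all at rest (x of tube_center in the frame of vise between -0.004 and 0.004 m and y of tube_center in the frame of vise between 0.018 and 0.052 m and z of tube_center in the frame of vise between 0.065 and 0.075 m and angle between the y axis of tube_center and the y axis of vise, either way round below 0.05 rad and contact force between vise and tube between 20 and 80 N and linear speed of tube below 0.01 m/s); the robot touches nothing.
It fails at once if the upper jaw presses on the tube with more than 80 N (the teeth bite into it) (contact force between vise and tube above 80 N).
It fails at once if battery pack, oil bottle or tape roll moved by more than 20 mm (distance of any of battery_center, oil_center, tape_center from where it was at the start of the episode above 0.02 m).
It also fails if it takes over 72 s, if anything falls off the work surface, if the arm or the gripper's body presses on something with over 40 N, if the wrist force passes 120 N, or if a joint passes its speed limit or range.

## Robot

A 6-joint arm with a two-finger parallel gripper is mounted at the origin on the work surface. World frame = base frame: x ahead of the robot, y to its left, z up, the work surface at z = 0. Lengths are in m, angles in rad, forces in N, time in s.
With the tool pointing down it reaches from about 0.35 to 0.85 m from the base axis. Payload 8.1 kg.
Tool frame: the origin (TCP) lies between the finger pads; the fingertips stand nose_length ahead of it and the grasp point (between the pads) lies 2 mm behind it (nose_length is the distance from the TCP to the fingertips, in m); z points along the fingers, x is the direction in which the jaws open and shut, and the axes are right-handed (so a half turn about z gives the same grasp; the last joint's range is limited). The gripper opens to 93 mm and grips with 3 to 60 N. Pads are 15 mm wide; open, the fingers measure 128 mm over their backs; the gripper's body (75 mm by 188 mm) begins 65 mm behind the grasp point.
Start: joints at [1.225, 0.13, 1.488, -0, 1.523, -0.085], TCP at [0.155, 0.58, 0.206] pointing down, gripper open.
Joint ranges: [-2.96, 2.96], [-0.89, 2.26], [0.02, 2.5], [-1.34, 4.48], [0, 2.73], [-2.66, 2.66]. Speed limits (rad/s): [2.39, 2.39, 2.79, 3.14, 3.14, 3.14].

## Interface

Orientations are given as a rotation vector (axis times angle).
In Python, from plant import * gives the robot as it stands.
- The arm moves only by the tool carry_out, never from a script. Its argument "steps" is a list of rows, each an object with "xyz": the shift along the world's x, y, z in cm, a list of three; "rot": the turn, a rotation vector about the world's x, y, z in degrees, a list of three. In form: [{"xyz": [tx, ty, tz], "rot": [rx, ry, rz]}, ...]. A call has 1 to 10 rows; each row is the pose to reach, as a shift and turn from the pose commanded when the call began; what a row does not reach only later rows make up. A row lasts 1/10 s, in which the tool goes at most 50 mm and 8.59 degrees, less where a joint would pass 70% of its speed; a pose out of reach is approached as far as the arm can. A call with a gripper value outside its range is refused whole. "grip" is the opening, from 0 (shut) to 1 (fully open), set as the call begins (left out, the last holds). The fingers move at their own pace and stop on an object; "force" is the grip in N (left out, the last holds). Time passes only in rows, so rows that repeat a pose let the fingers close. It gives the time, the measured TCP pose, the force and the opening at its end, in the units of the state.
- read_state(): the state, without advancing time (a new reading comes with each control period).
- read_camera(name): name is "scene" or "top" or "wrist"; returns the picture (480x640x3 uint8, red, green, blue); there is no depth.
- calibration(name): a dict with "fov_y" (degrees; the focal length in pixels is half the picture's height over the tangent of half this angle, whatever the lens; pixels are square), "cx", "cy" (the principal point, pixels), "xyz" and "attitude" of the camera in the world. Camera axes: x right, y down, z forward; pixel columns grow to the right and rows downward; lengths in m; the calibration is good to about 2 mm. The wrist camera is an equidistant fisheye: a pixel r from the principal point sees the ray r / f radians off the axis. A picture is of the moment at which its call begins: read the wrist's pose just before it. calibration takes no time and is no camera call; for the wrist camera it gives the pose at the moment of the call.
- close_job(): hands the job in, once; it reports no verdict.
The state is a dict: "t": time; "q": joint angles; "dq": joint speeds; "joint_torque": joint torques, N m; "tool_pos": TCP position; "orientation": TCP orientation; "force": force on the tool from outside, world axes, zero at the start; "wrist_torque": the same for the moment, N m; "opening": finger opening in m.
Only numpy, scipy, OpenCV 4.12 (cv2) and the standard library are available. Lean on these libraries where they do the work, as an engineer would, in place of code of your own. Each camera call takes 0.05 s, during which the arm holds its last target.

## Working session

There is one attempt and no reset: what is moved stays moved. The work goes in short steps, Python scripts to look and compute and a tool call to move; the robot and the scene stay as the last step left them, time stands still between calls to the robot, and variables do not carry over. Pictures are saved under pics/ and viewed, and the job is handed in when it is done.

Besides the shell and the picture viewer there is one more tool, called after "Request:" as a command line: name --argument value ..., lists and objects as JSON in quotes. carry_out: Moves the arm, as the interface text tells. Its arguments: {"type":"object","properties":{"steps":{"type":"array","items":{"type":"object","properties":{"xyz":{"type":"array","items":{"type":"number"}},"rot":{"type":"array","items":{"type":"number"}}}}},"grip":{"type":"number"},"force":{"type":"number"}},"required":["steps"]}

```bash
ls; mkdir -p pics
python3 - <<'E'
from plant import *
import cv2
print(read_state())
for n in ["scene","top","wrist"]:
    print(n,calibration(n))
    im=read_camera(n); cv2.imwrite(f"pics/{n}0.png",im[:,:,::-1])
E
```

```text
pics
{'t': 0.0, 'q': array([ 1.22462516e+00,  1.31174770e-01,  1.48929963e+00, -1.34377934e-05,
        1.52302217e+00, -8.54101982e-02]), 'dq': array([ 0.00028508,  0.00039225, -0.0005674 ,  0.00071956,  0.00012754,
       -0.00103707]), 'joint_torque': array([-1.16245898e-03, -5.59836924e+01, -4.91764820e+01,  7.66250677e-02,
        3.49931500e-02, -2.02361502e-04]), 'tool_pos': array([0.15446888, 0.57913691, 0.2045682 ]), 'orientation': array([ 2.49057506,  1.91314208, -0.00250627]), 'force': array([-0.08393161, -0.12304149, -0.31507232]), 'wrist_torque': array([-0.03297028,  0.04196689,  0.05006806]), 'opening': 0.09279706506178442}
scene {'fov_y': 51.953704013173365, 'cx': 316.72218423428654, 'cy': 234.54534971143565, 'xyz': array([1.7175363 , 0.34165673, 1.13359538]), 'attitude': array([-1.55579171, -1.84650197,  0.89811512])}
top {'fov_y': 55.12575497346343, 'cx': 318.87404880585467, 'cy': 236.01229359016807, 'xyz': array([0.40876163, 0.13366594, 1.32886595]), 'attitude': array([-2.15635116,  2.21412439, -0.1270427 ])}
wrist {'fov_y': 65.70646984690485, 'cx': 316.92928532096755, 'cy': 240.7280275170331, 'xyz': array([0.0781279 , 0.59918854, 0.38267923]), 'attitude': array([2.30016863, 1.76814746, 0.25583244])}
```

View pics/scene0.png

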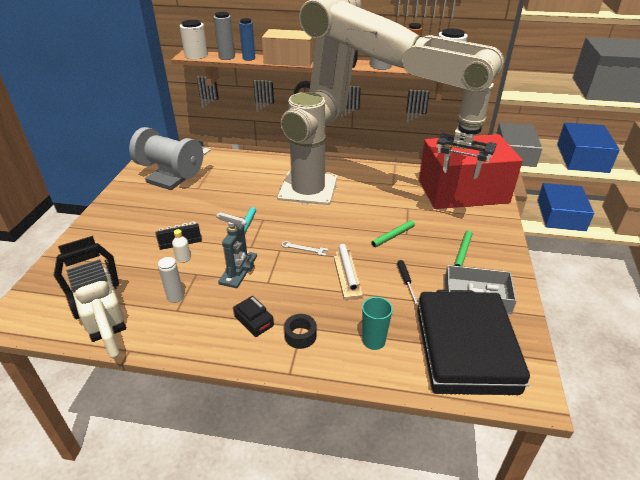

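View pics/top0.png

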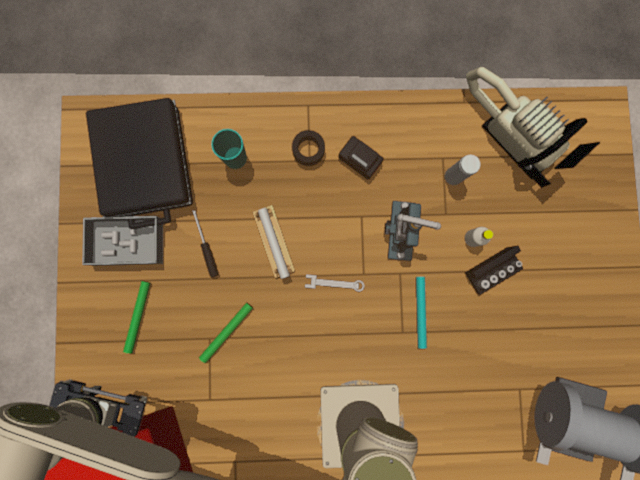

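View pics/wrist0.png

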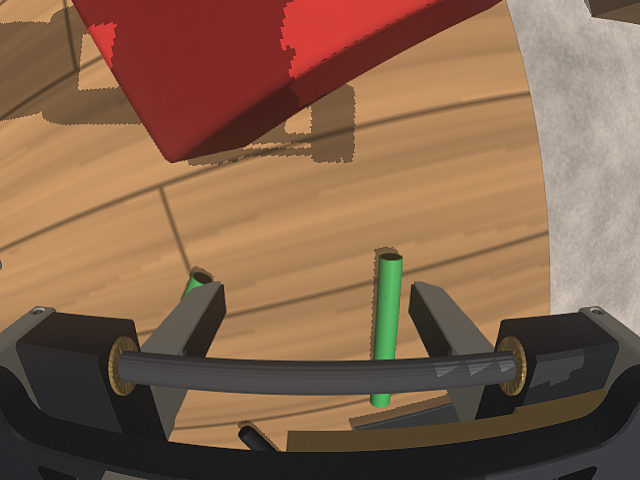

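```bash
cat > h.py <<'E'
import numpy as np, cv2
from scipy.spatial.transform import Rotation as R
from plant import *
np.set_printoptions(precision=4,suppress=True)
def ray(c,u,v,fish=False):
    f=240/np.tan(np.radians(c['fov_y']/2)); x=u-c['cx'];y=v-c['cy']
    if fish:
        r=np.hypot(x,y); th=r/f
        d=np.array([np.sin(th)*x/r,np.sin(th)*y/r,np.cos(th)])
    else: d=np.array([x/f,y/f,1]); 
    d/=np.linalg.norm(d)
    return np.array(c['xyz']),R.from_rotvec(c['attitude']).as_matrix()@d
def atz(c,u,v,z,fish=False):
    o,d=ray(c,u,v,fish); return o+d*(z-o[2])/d[2]
def proj(c,p,fish=False):
    f=240/np.tan(np.radians(c['fov_y']/2))
    q=R.from_rotvec(c['attitude']).as_matrix().T@(np.array(p)-c['xyz'])
    if fish:
        r=np.hypot(q[0],q[1]); th=np.arctan2(r,q[2]); return np.array([c['cx']+f*th*q[0]/r,c['cy']+f*th*q[1]/r])
    return np.array([c['cx']+f*q[0]/q[2],c['cy']+f*q[1]/q[2]])
def crop(src,dst,x0,y0,x1,y1,k):
    im=cv2.imread(src)[y0:y1,x0:x1]; cv2.imwrite(dst,cv2.resize(im,None,fx=k,fy=k,interpolation=cv2.INTER_CUBIC))
E
python3 - <<'E'
from h import *
crop("pics/top0.png","pics/c1.png",240,190,340,290,6)
crop("pics/top0.png","pics/c2.png",370,185,470,275,6)
crop("pics/scene0.png","pics/c3.png",210,205,270,290,7)
c=calibration("top")
for n,u,v,z in [("tubeA",263,210,.048),("tubeB",285,276,.048),("handle",418,222,.22),("vise",403,232,0),("oil",482,237,.06)]: print(n,atz(c,u,v,z))
E
```

```text
tubeA [0.6041 0.2561 0.048 ]
tubeB [0.418  0.1983 0.048 ]
handle [ 0.5392 -0.1372  0.22  ]
vise [ 0.5368 -0.1456  0.    ]
oil [ 0.5114 -0.354   0.06  ]
```

View pics/c1.png

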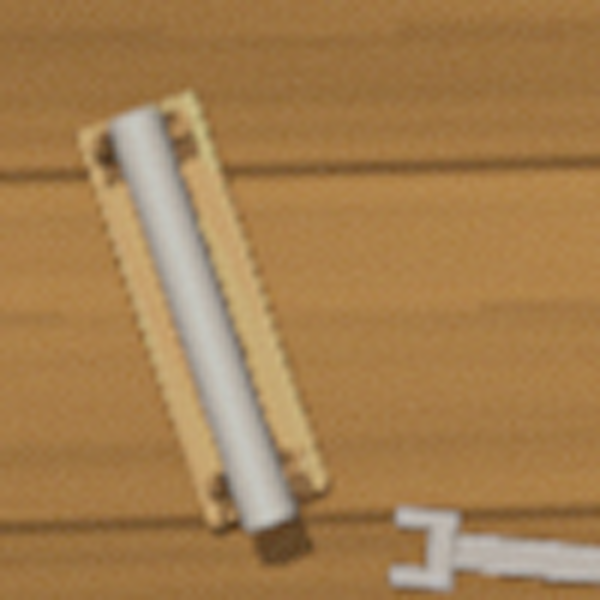

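View pics/c2.png

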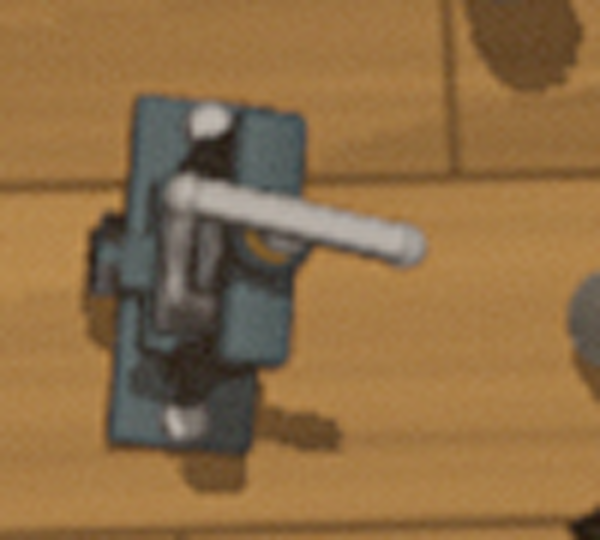

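View pics/c3.png

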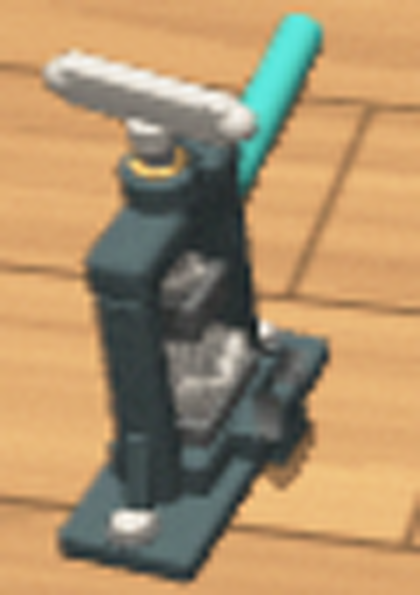

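Run:
```python
from h import *
s=read_state(); M=R.from_rotvec(s['orientation']).as_matrix(); print(M)
print(np.degrees(np.arctan2(M[1,0],M[0,0])), np.degrees(s['q'][[0,5]]))
w=calibration("wrist"); print(M.T@(w['xyz']-s['tool_pos'])); print(M.T@R.from_rotvec(w['attitude']).as_matrix())
c=calibration("top")
def P(u,v,z,b,k=6): return atz(c,b[0]+(u+.5)/k-.5,b[1]+(v+.5)/k-.5,z)
b=(370,185)
for n,u,v,z in [("fTL",137,95,.016),("fTR",305,115,.016),("fBL",110,445,.016),("fBR",248,452,.016),("barL",172,188,.227),("barR",422,246,.227),("bolt1",210,120,.02),("bolt2",186,422,.02)]: print(n,P(u,v,z,b)[:2])
b=(240,190)
for n,u,v,z in [("A",135,112,.055),("B",270,525,.055),("bTL",80,130,.018),("bTR",192,92,.018),("bBL",215,530,.018),("bBR",328,488,.018)]: print(n,P(u,v,z,b)[:2])
```

```text
[[ 0.2578  0.9662 -0.0005]
 [ 0.9662 -0.2578 -0.0014]
 [-0.0015 -0.0001 -1.    ]]
75.0580279474853 [70.1633 -4.8946]
[-0.0007 -0.079  -0.178 ]
[[ 1.      0.0003  0.0009]
 [-0.0006  0.9586  0.2847]
 [-0.0007 -0.2847  0.9586]]
fTL [ 0.628  -0.1155]
fTR [ 0.6163 -0.1966]
fBL [ 0.4594 -0.0954]
fBR [ 0.4543 -0.1614]
barL [ 0.5544 -0.0881]
barR [ 0.5283 -0.1886]
bolt1 [ 0.6144 -0.1495]
bolt2 [ 0.4692 -0.1315]
A [0.608  0.2579]
B [0.415  0.1992]
bTL [0.6058 0.2879]
bTR [0.6229 0.2341]
bBL [0.4136 0.227 ]
bBR [0.4319 0.1733]
```

Request:
carry_out --steps '[{"xyz":[2,-2,4],"rot":[0,0,-6]},{"xyz":[5,-6,7],"rot":[0,0,-12]},{"xyz":[8,-10,9],"rot":[0,0,-18]},{"xyz":[11,-14,11],"rot":[0,0,-25]},{"xyz":[14,-18,13],"rot":[0,0,-32]},{"xyz":[17,-22,13],"rot":[0,0,-39]},{"xyz":[20,-26,13],"rot":[0,0,-46]},{"xyz":[24,-29,13],"rot":[0,0,-53]},{"xyz":[27,-33,13],"rot":[0,0,-60]},{"xyz":[30,-37,13],"rot":[0,0,-66]}]'

```text
t: 1.15
tool_pos: [0.4448, 0.2221, 0.3354]
orientation: [-3.132, -0.241, 0.0]
force: [-0.5, 0.8, 1.0]
opening: 0.093
```

Request:
carry_out --steps '[{"xyz":[3,-3,0],"rot":[0,0,0]},{"xyz":[5.5,-6,0],"rot":[0,0,0]},{"xyz":[5.5,-6,0],"rot":[0,0,0]},{"xyz":[5.5,-6,0],"rot":[0,0,0]}]'

```text
t: 1.55
tool_pos: [0.4988, 0.1632, 0.335]
orientation: [-3.132, -0.245, 0.002]
force: [-0.1, 0.4, -0.5]
opening: 0.0932
```

Run:
```python
from h import *
import json
s=read_state();w=calibration("wrist"); cv2.imwrite("pics/w1.png",read_camera("wrist")[:,:,::-1])
json.dump({k:np.array(v).tolist() for k,v in w.items()},open("w1.json","w"))
print(s['t'],s['tool_pos'],np.degrees(s['q']),s['force'])
import plant; print([n for n in dir(plant) if n[0]!='_'])
try: print(nose_length)
except Exception as e: print(e)
```

```text
1.55 [0.4988 0.1632 0.335 ] [ 12.5029  -5.0583  84.6154   0.0248 100.5201   3.5734] [-0.0915  0.4362 -0.5216]
['IKError', 'calibration', 'close_job', 'nose_length', 'read_camera', 'read_state']
0.017
```

View pics/w1.png

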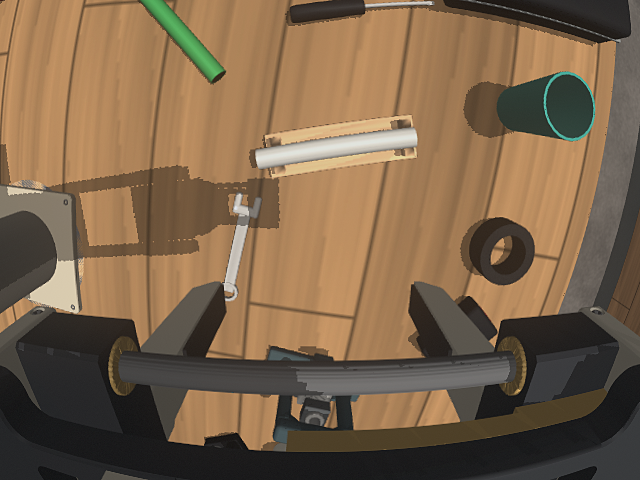

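Run:
```python
from h import *
crop("pics/w1.png","pics/c4.png",240,100,430,190,4)
```

```text
(no output)
```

View pics/c4.png

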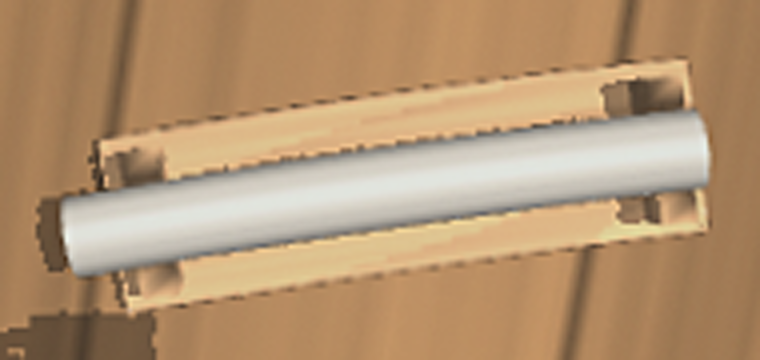

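Run:
```python
from h import *
import json
w=json.load(open("w1.json"))
def P(u,v,z): return atz(w,240+(u+.5)/4-.5,100+(v+.5)/4-.5,z,True)[:2]
B=P(69,236,.048);A=P(709,149,.048)
d=A-B;L=np.linalg.norm(d);print(A,B,(A+B)/2,L,np.degrees(np.arctan2(d[1],d[0])), w['xyz'])
E=[P(97,145,.018),P(688,60,.018),P(708,230,.018),P(130,312,.018)];print(E,np.mean(E,0))
# front-facing ends: left end near camera? top/bottom silhouettes mid along tube
for a,b in [((160,185),(175,265)),((600,123),(615,200))]: print(P(*a,.052),P(*b,.052))
```

```text
[0.6113 0.2597] [0.4167 0.1991] [0.514  0.2294] 0.20382799484823017 17.30662570373378 [0.48708000274041313, 0.24099114146582665, 0.5130445816969467]
[array([0.4173, 0.2279]), array([0.6067, 0.2892]), array([0.6241, 0.2337]), array([0.4361, 0.1738])] [0.5211 0.2312]
[0.4433 0.2191] [0.4515 0.195 ]
[0.5743 0.2606] [0.5833 0.2377]
```

Request:
carry_out --steps '[{"xyz":[0.3,-4,0],"rot":[0,0,-3]},{"xyz":[0.5,-8,0],"rot":[0,0,-6]},{"xyz":[0.7,-12.5,0],"rot":[0,0,-9]},{"xyz":[1,-17,0],"rot":[0,0,-12]},{"xyz":[1.2,-21.5,0],"rot":[0,0,-15]},{"xyz":[1.5,-26,0],"rot":[0,0,-18]},{"xyz":[1.8,-30.5,0],"rot":[0,0,-21]},{"xyz":[2,-35,0],"rot":[0,0,-23]},{"xyz":[2,-37.5,0],"rot":[0,0,-23]},{"xyz":[2,-37.5,0],"rot":[0,0,-23]}]'

```text
t: 2.6
tool_pos: [0.5185, -0.2125, 0.3352]
orientation: [3.118, -0.384, -0.001]
force: [0.2, -0.2, -0.3]
opening: 0.093
```

```bash
cat >> h.py <<'E'
import json
def shot(n):
    s=read_state();w=calibration("wrist"); cv2.imwrite(f"pics/{n}.png",read_camera("wrist")[:,:,::-1])
    json.dump({k:np.array(v).tolist() for k,v in w.items()},open(n+".json","w"))
    M=R.from_rotvec(s['orientation']).as_matrix()
    print("t",s['t'],"pos",s['tool_pos'],"yaw",np.degrees(np.arctan2(M[1,0],M[0,0])),"tilt",M[:,2],"q",np.degrees(s['q']),"F",s['force'],"T",s['wrist_torque'],s['opening'])
E
python3 - <<'E'
from h import *
shot("w2")
crop("pics/w2.png","pics/c5.png",210,150,430,350,3)
E
```

```text
t 2.6 pos [ 0.5185 -0.2125  0.3352] yaw -14.0393657328148 tilt [-0.0008 -0.0002 -1.    ] q [-27.5075   0.4392  79.2524  -0.0323 100.3456 -13.4739] F [ 0.1854 -0.2021 -0.3331] T [-0.1038  0.0492 -0.0628] 0.09297902753632051
```

View pics/w2.png

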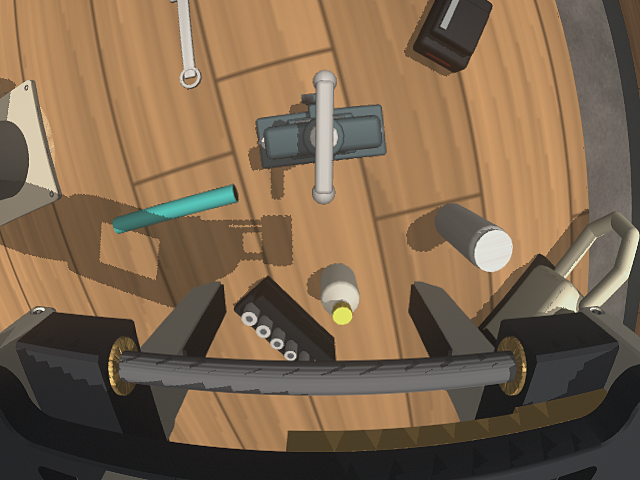

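View pics/c5.png

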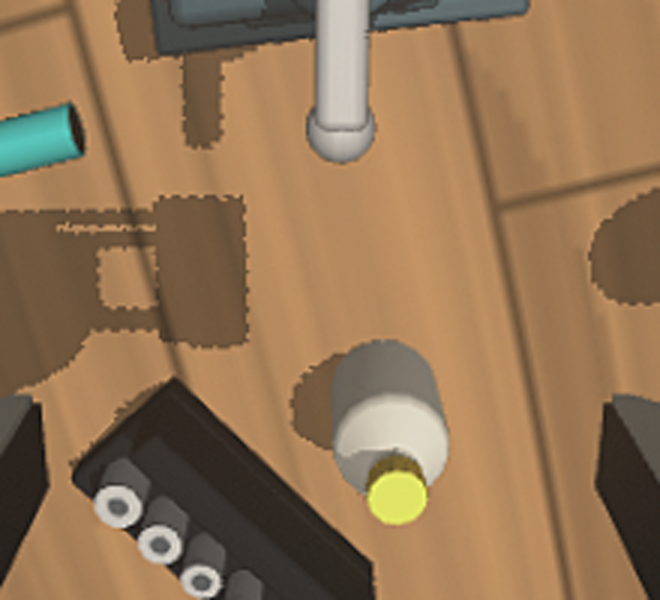

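Run:
```python
from h import *
crop("pics/w2.png","pics/c6.png",245,60,405,210,5)
```

```text
(no output)
```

View pics/c6.png

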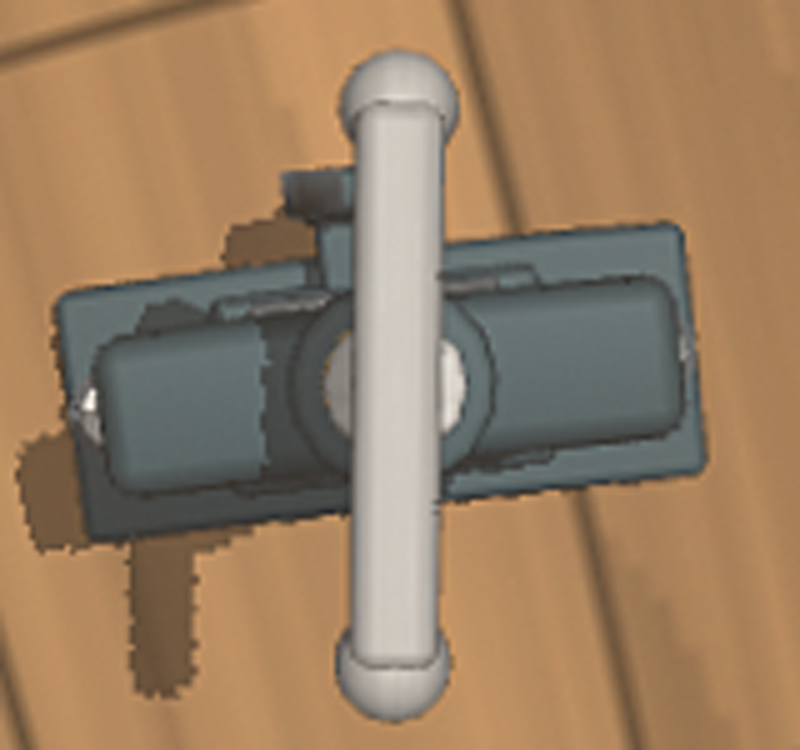

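Run:
```python
from h import *
w=json.load(open("w2.json"))
def P(u,v,z): return atz(w,245+(u+.5)/5-.5,60+(v+.5)/5-.5,z,True)[:2]
def rect(n,pts,z):
    p=np.array([P(*q,z) for q in pts]); l=(p[1]+p[2]-p[0]-p[3])/2; h=(p[0]+p[1]-p[2]-p[3])/2
    print(n,z,"c",p.mean(0),"sizes",np.linalg.norm(l),np.linalg.norm(h),"ang",np.degrees(np.arctan2(l[1],l[0])),np.degrees(np.arctan2(h[1],h[0])))
for z in(.012,.018): rect("foot",[(58,295),(684,225),(706,472),(95,540)],z)
rect("bridge",[(103,335),(668,277),(687,435),(122,494)],.162)
for z in(.21,.222,.23): rect("bar",[(360,105),(440,105),(437,662),(355,662)],z)
for z in(.21,.22):
  a,b=P(400,105,z),P(394,668,z); print("balls",a,b,(a+b)/2,np.linalg.norm(a-b))
print("boss",P(293,388,.182),P(494,385,.182),P(392,285,.182),P(392,385,.182))
```

```text
foot 0.012 c [ 0.5434 -0.14  ] sizes 0.16743353596331664 0.06756326009676501 ang -7.416129868367902 82.81935014770605
foot 0.018 c [ 0.5433 -0.14  ] sizes 0.16542877555758093 0.06675429343458997 ang -7.41612986836791 82.81935014770599
bridge 0.162 c [ 0.5434 -0.1398] sizes 0.10685674409154532 0.03039987823040957 ang -7.82466140656659 82.85810734883043
bar 0.21 c [ 0.5431 -0.1398] sizes 0.013147700588816083 0.09157352550507777 ang -13.789640127624272 75.70247412485068
bar 0.222 c [ 0.5429 -0.1397] sizes 0.012627184881569362 0.08794814188218866 ang -13.789640127624427 75.70247412485067
bar 0.23 c [ 0.5428 -0.1396] sizes 0.01228017441007167 0.08553121946692921 ang -13.78964012762431 75.70247412485074
balls [ 0.5544 -0.0955] [ 0.5312 -0.1851] [ 0.5428 -0.1403] 0.09256713555962855
balls [ 0.5539 -0.0968] [ 0.5315 -0.1835] [ 0.5427 -0.1402] 0.08951320179961922
boss [ 0.5254 -0.1364] [ 0.5599 -0.1443] [ 0.5467 -0.1228] [ 0.5424 -0.1401]
```

Request:
carry_out --steps '[{"xyz":[0.8,2.5,0]},{"xyz":[1.6,5,0]},{"xyz":[2.45,7.25,-2]},{"xyz":[2.45,7.25,-5]},{"xyz":[2.45,7.25,-8]},{"xyz":[2.45,7.25,-11]},{"xyz":[2.45,7.25,-12.3]},{"xyz":[2.45,7.25,-12.3]},{"xyz":[2.45,7.25,-12.3]}]'

```text
validation failed for argument at $.st...
```

Run:
```python
from h import *
shot("w3")
cv2.imwrite("pics/s3.png",read_camera("scene")[:,:,::-1])
crop("pics/s3.png","pics/c7.png",190,150,310,290,5)
```

```text
t 2.65 pos [ 0.5188 -0.2109  0.3354] yaw -13.975592041059937 tilt [-0.0004  0.0006 -1.    ] q [-27.3794   0.3698  79.2938   0.0203 100.3709 -13.4002] F [0.9512 1.0646 0.5372] T [-0.0431  0.1279  0.0112] 0.09281237780613873
```

View pics/c7.png

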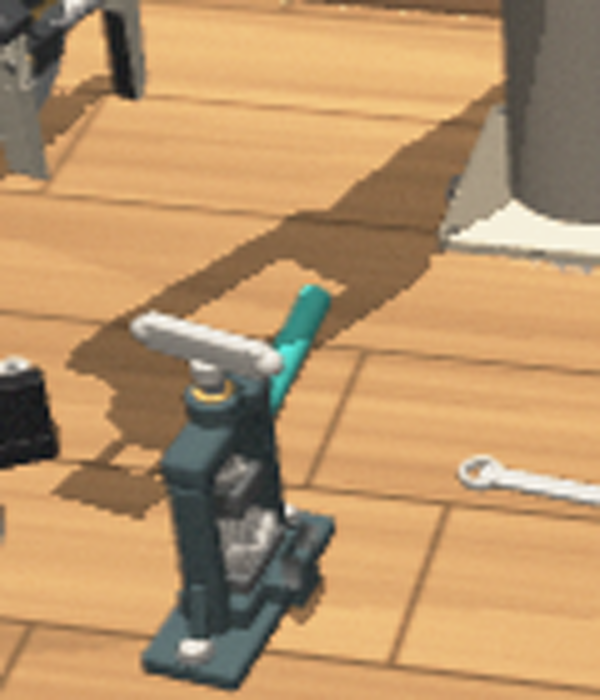

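View pics/w3.png

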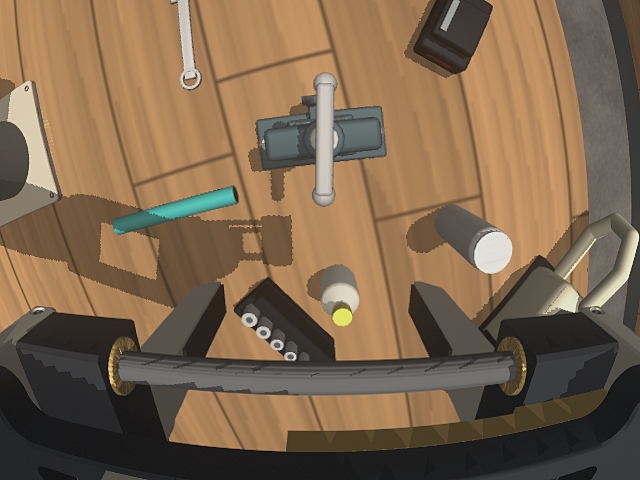

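Request:
carry_out --steps '[{"xyz":[0.8,2.5,0],"rot":[0,0,0]},{"xyz":[1.6,5,0],"rot":[0,0,0]},{"xyz":[2.45,7.2,-2],"rot":[0,0,0]},{"xyz":[2.45,7.2,-5],"rot":[0,0,0]},{"xyz":[2.45,7.2,-8],"rot":[0,0,0]},{"xyz":[2.45,7.2,-11],"rot":[0,0,0]},{"xyz":[2.45,7.2,-12.3],"rot":[0,0,0]},{"xyz":[2.45,7.2,-12.3],"rot":[0,0,0]},{"xyz":[2.45,7.2,-12.3],"rot":[0,0,0]}]'

```text
t: 3.65
tool_pos: [0.5439, -0.1385, 0.2141]
orientation: [3.118, -0.38, 0.002]
force: [0.7, 0.1, 0.4]
opening: 0.0929
```

Run:
```python
from h import *
shot("w4")
shot("w4b")
cv2.imwrite("pics/s4.png",read_camera("scene")[:,:,::-1])
crop("pics/s4.png","pics/c8.png",190,150,310,290,5)
```

```text
t 3.65 pos [ 0.5439 -0.1385  0.2141] yaw -13.882073788703556 tilt [ 0.0015 -0.0004 -1.    ] q [-19.5317   1.188   90.986    0.0085  87.7408  -5.65  ] F [0.7403 0.1212 0.3999] T [-0.0615  0.0881 -0.0045] 0.0929283558029467
t 3.7 pos [ 0.5443 -0.139   0.2148] yaw -13.900120234357365 tilt [ 0.0028 -0.0009 -1.    ] q [-19.5556   1.1676  90.9324   0.0056  87.7328  -5.6557] F [-0.5127 -0.1528  0.0078] T [-0.0549  0.054  -0.0314] 0.09264321575698573
```

View pics/c8.png

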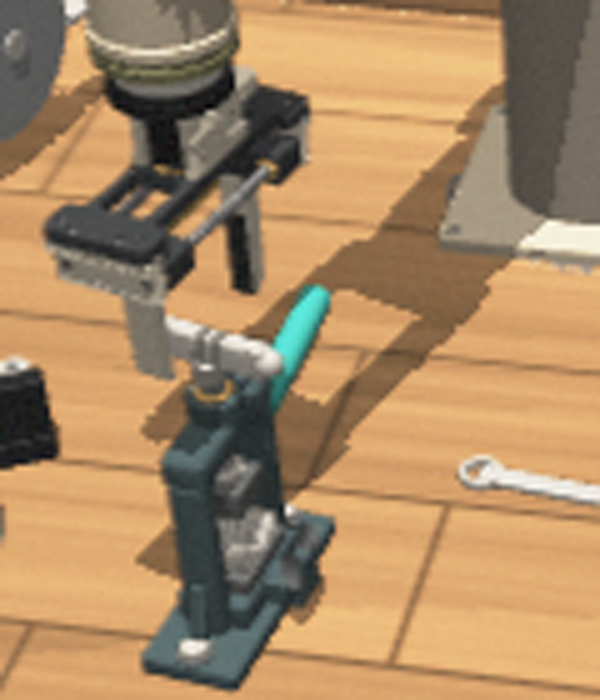

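View pics/w4.png

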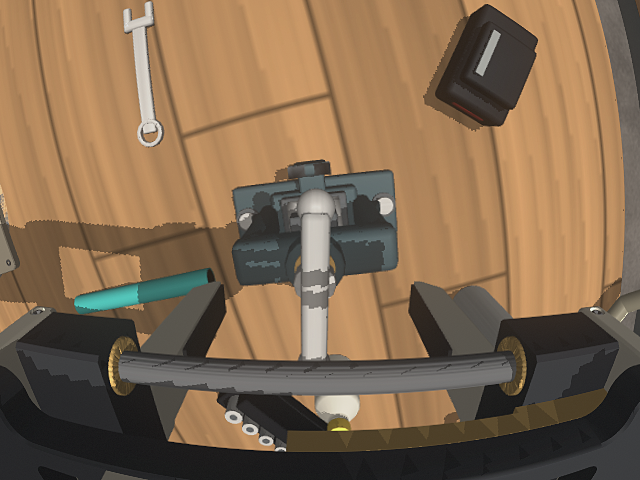

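Run:
```python
from h import *
a=json.load(open("w2.json"));b=json.load(open("w4.json"))
crop("pics/w4.png","pics/c9.png",220,150,410,300,4)
# ball centre: w2 px and w4 px
r1=ray(a,245+400/5,60+108/5,True); r2=ray(b,316,204,True)
A=np.stack([r1[1],-r2[1]],1); t=np.linalg.lstsq(A,r2[0]-r1[0],rcond=None)[0]
print(r1[0]+t[0]*r1[1],r2[0]+t[1]*r2[1])
```

```text
[ 0.5546 -0.0962  0.2089] [ 0.5544 -0.0962  0.2089]
```

View pics/c9.png

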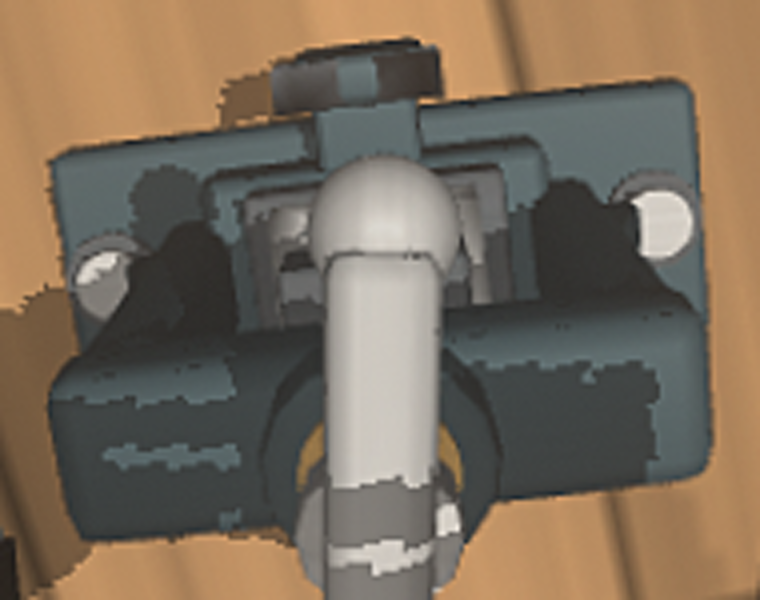

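Request:
carry_out --steps '[{"xyz":[0,0,-0.3],"rot":[0,0,0]},{"xyz":[0,0,-0.3],"rot":[0,0,0]},{"xyz":[0,0,-0.3],"rot":[0,0,0]},{"xyz":[0,0,-0.3],"rot":[0,0,0]},{"xyz":[0,0,-0.3],"rot":[0,0,0]},{"xyz":[0,0,-0.3],"rot":[0,0,0]},{"xyz":[0,0,-0.3],"rot":[0,0,0]},{"xyz":[0,0,-0.3],"rot":[0,0,0]}]' --grip 0 --force 45

```text
t: 4.6
tool_pos: [0.5433, -0.1392, 0.2096]
orientation: [-3.118, 0.381, 0.0]
force: [-0.2, -0.2, -0.2]
opening: 0.034
```

```bash
cat >> h.py <<'E'
def st():
    s=read_state(); M=R.from_rotvec(s['orientation']).as_matrix()
    print("t",s['t'],"pos",s['tool_pos'],"yaw",np.degrees(np.arctan2(M[1,0],M[0,0])),"q6",np.degrees(s['q'][5]),"F",s['force'],"T",s['wrist_torque'],s['opening'])
E
python3 -c "
from h import *
st()"
```

```text
t 4.6 pos [ 0.5433 -0.1392  0.2096] yaw -13.942945076006986 q6 -5.66525460285468 F [-0.1957 -0.2077 -0.197 ] T [-0.1163  0.1409 -0.0204] 0.03404500879335445
```

Fingers still closing.

Request:
carry_out --steps '[{"xyz":[0,0,0],"rot":[0,0,0]},{"xyz":[0,0,0],"rot":[0,0,0]},{"xyz":[0,0,0],"rot":[0,0,0]},{"xyz":[0,0,0],"rot":[0,0,0]},{"xyz":[0,0,0],"rot":[0,0,0]}]'

```text
t: 5.1
tool_pos: [0.5429, -0.1391, 0.2096]
orientation: [-3.118, 0.381, 0.001]
force: [-5.3, 1.2, 3.1]
opening: 0.0132
```

```bash
python3 -c "
from h import *
st()"
```

```text
t 5.1 pos [ 0.5429 -0.1391  0.2096] yaw -13.944542864036219 q6 -5.663935049316767 F [-5.2976  1.2127  3.1382] T [ 0.1271  0.8692 -0.0553] 0.013199534727116994
```

Request:
carry_out --steps '[{"xyz":[0,0,0.01],"rot":[0,0,2]},{"xyz":[0,0,0.04],"rot":[0,0,8]},{"xyz":[0,0,0.08],"rot":[0,0,14]},{"xyz":[0,0,0.12],"rot":[0,0,22]},{"xyz":[0,0,0.17],"rot":[0,0,30]}]'

```text
t: 5.6
tool_pos: [0.5427, -0.1391, 0.2112]
orientation: [-3.109, -0.447, 0.002]
force: [-5.0, 0.9, 2.1]
opening: 0.0132
```

```bash
python3 -c "
from h import *
st()"
```

```text
t 5.6 pos [ 0.5427 -0.1391  0.2112] yaw 16.361307430355136 q6 -35.97324276182893 F [-5.0477  0.9066  2.0811] T [ 0.1711  1.0155 -0.3865] 0.013246380246290435
```

Request:
carry_out --steps '[{"xyz":[0,0,0.04],"rot":[0,0,8]},{"xyz":[0,0,0.09],"rot":[0,0,16]},{"xyz":[0,0,0.13],"rot":[0,0,24]},{"xyz":[0,0,0.18],"rot":[0,0,32]},{"xyz":[0,0,0.22],"rot":[0,0,40]},{"xyz":[0,0,0.28],"rot":[0,0,50]},{"xyz":[0,0,0.28],"rot":[0,0,50]}]'

```text
t: 6.3
tool_pos: [0.5425, -0.1393, 0.214]
orientation: [-2.629, -1.718, 0.002]
force: [-6.0, 0.2, 3.2]
opening: 0.0131
```

```bash
python3 -c "
from h import *
st()"
```

```text
t 6.3 pos [ 0.5425 -0.1393  0.214 ] yaw 66.34396770305302 q6 -85.96496864920155 F [-6.044   0.2483  3.2202] T [ 0.0686  1.2295 -0.3443] 0.013053397854500597
```

Request:
carry_out --steps '[{"xyz":[0,0,0],"rot":[0,0,0]},{"xyz":[0,0,0],"rot":[0,0,0]},{"xyz":[0,0,0],"rot":[0,0,0]},{"xyz":[0,0,0],"rot":[0,0,0]},{"xyz":[0,0,2.5],"rot":[0,0,0]},{"xyz":[0,0,6],"rot":[0,0,0]},{"xyz":[0,3,8],"rot":[0,0,-8]},{"xyz":[0,7,8],"rot":[0,0,-16]},{"xyz":[0,11,8],"rot":[0,0,-24]},{"xyz":[0,15,8],"rot":[0,0,-32]}]' --grip 0.7

```text
t: 7.3
tool_pos: [0.5434, 0.0122, 0.2945]
orientation: [3.007, 0.91, 0.002]
force: [1.1, -0.0, -0.5]
opening: 0.0651
```

Request:
carry_out --steps '[{"xyz":[0,3,0],"rot":[0,0,-8]},{"xyz":[0,6,0],"rot":[0,0,-16]},{"xyz":[0,9,0],"rot":[0,0,-24]},{"xyz":[0,12,0],"rot":[0,0,-32]},{"xyz":[0,15,0],"rot":[0,0,-40]},{"xyz":[0,18,0],"rot":[0,0,-48]},{"xyz":[0.5,20,0],"rot":[0,0,-56]},{"xyz":[1,22,0],"rot":[0,0,-64]},{"xyz":[1.5,23,0],"rot":[0,0,-72]},{"xyz":[1.8,23.3,0],"rot":[0,0,-80]}]'

```text
t: 8.3
tool_pos: [0.5614, 0.2453, 0.2938]
orientation: [-2.89, 1.232, 0.0]
force: [0.1, 0.3, 0.1]
opening: 0.0653
```

```bash
python3 -c "
from h import *
st()"
```

```text
t 8.3 pos [0.5614 0.2453 0.2938] yaw -46.19391448723073 q6 64.99381703939171 F [0.104  0.3471 0.0503] T [-0.0556  0.1375 -0.067 ] 0.06526374300288226
```

Rotate the remaining −27° and take a look while descending part-way.

Request:
carry_out --steps '[{"xyz":[0,0,-3],"rot":[0,0,-8]},{"xyz":[0,0,-6],"rot":[0,0,-16]},{"xyz":[0,0,-9],"rot":[0,0,-24]},{"xyz":[0,0,-12],"rot":[0,0,-26.6]},{"xyz":[0,0,-14],"rot":[0,0,-26.6]},{"xyz":[0,0,-14],"rot":[0,0,-26.6]},{"xyz":[0,0,-14],"rot":[0,0,-26.6]}]'

```text
t: 9.0
tool_pos: [0.5613, 0.2439, 0.1545]
orientation: [2.533, -1.858, -0.0]
force: [0.1, 0.5, 0.1]
opening: 0.0653
```

```bash
python3 -c "
from h import *
shot('w5')"
```

```text
t 9.0 pos [0.5613 0.2439 0.1545] yaw -72.53218785023937 tilt [-0.0002 -0.     -1.    ] q [18.684  10.9162 86.8258  0.0033 82.2699 91.2157] F [0.1092 0.5164 0.0994] T [0.0116 0.0973 0.059 ] 0.06530163251214746
```

View pics/w5.png

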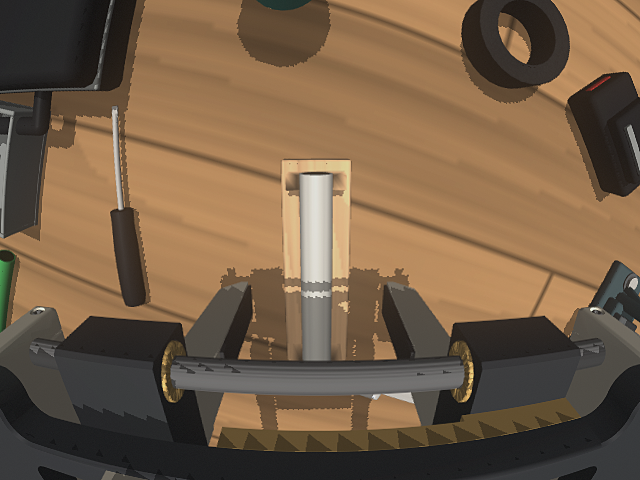

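```bash
python3 -c "
from h import *
w=json.load(open('w5.json'))
a=atz(w,316.5,173,.060,True);print('endA',a, a[:2]-.1*np.array([.955,.296]))
print(atz(w,301,250,.048,True),atz(w,332,250,.048,True),atz(w,302,200,.048,True),atz(w,332.5,200,.048,True))"
```

```text
endA [0.6094 0.2586 0.06  ] [0.5139 0.229 ]
[0.5454 0.2516 0.048 ] [0.5529 0.2278 0.048 ] [0.5847 0.2627 0.048 ] [0.5918 0.2401 0.048 ]
```

Request:
carry_out --steps '[{"xyz":[0,0,-3],"rot":[0,0,0]},{"xyz":[0,0,-6],"rot":[0,0,0]},{"xyz":[0,0,-9],"rot":[0,0,0]},{"xyz":[0,0,-10.8],"rot":[0,0,0]},{"xyz":[0,0,-10.8],"rot":[0,0,0]}]'

```text
t: 9.55
tool_pos: [0.5603, 0.2435, 0.0447]
orientation: [2.531, -1.857, -0.003]
force: [-1.0, 0.2, 0.6]
opening: 0.0653
```

Request:
carry_out --steps '[{"xyz":[0,0,0],"rot":[0,0,0]},{"xyz":[0,0,0],"rot":[0,0,0]},{"xyz":[0,0,0],"rot":[0,0,0]},{"xyz":[0,0,0],"rot":[0,0,0]},{"xyz":[0,0,0],"rot":[0,0,0]},{"xyz":[0,0,0],"rot":[0,0,0]},{"xyz":[0,0,0],"rot":[0,0,0]},{"xyz":[0,0,0],"rot":[0,0,0]}]' --grip 0 --force 55

```text
t: 10.35
tool_pos: [0.5617, 0.2448, 0.0473]
orientation: [-2.531, 1.857, 0.0]
force: [-4.0, 0.9, 13.0]
opening: 0.0062
```

```bash
python3 -c "
from h import *
st()"
```

```text
t 10.35 pos [0.5617 0.2448 0.0473] yaw -72.53874252469348 q6 91.22248290462765 F [-4.0118  0.9095 13.0383] T [0.3018 0.7338 0.023 ] 0.00623712100991955
```

Run:
```python
from h import *
shot('w6')
cv2.imwrite("pics/s6.png",read_camera("scene")[:,:,::-1])
crop("pics/s6.png","pics/c10.png",290,170,430,320,5)
```

```text
t 10.35 pos [0.5617 0.2448 0.0473] yaw -72.53874252469348 tilt [ 0.001   0.0016 -1.    ] q [18.7068 16.4994 92.025   0.0727 71.3913 91.2225] F [-4.0118  0.9095 13.0383] T [0.3018 0.7338 0.023 ] 0.00623712100991955
```

View pics/c10.png

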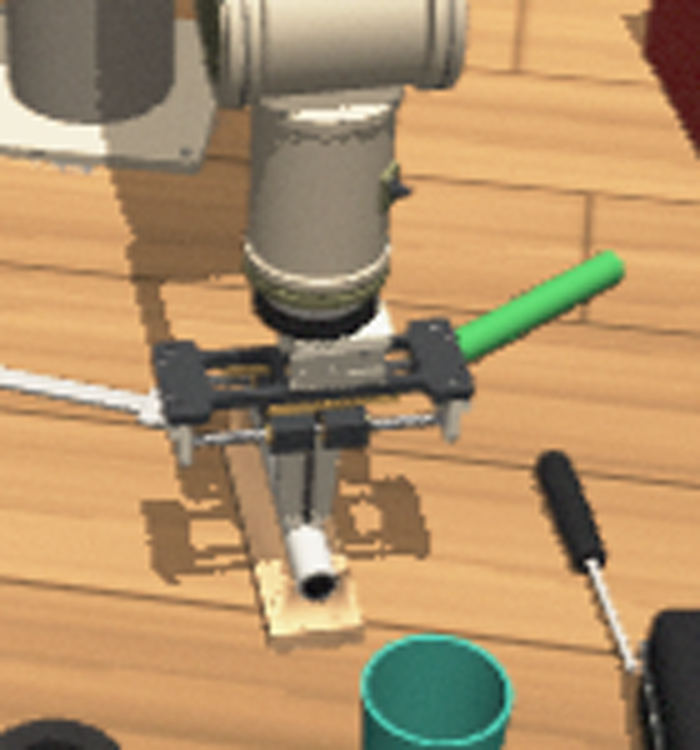

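View pics/w6.png

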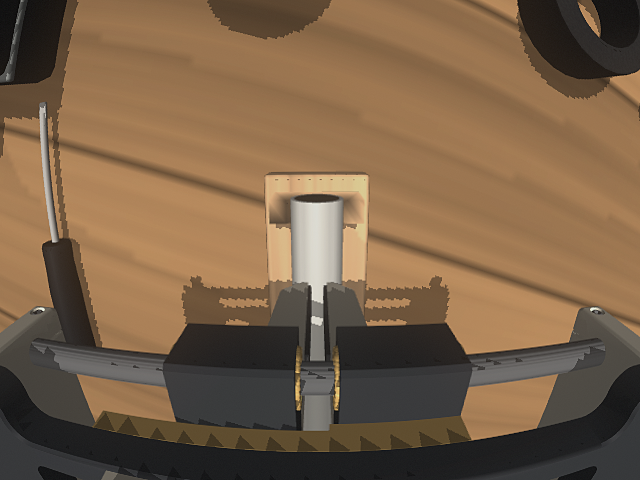

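Run:
```python
from h import *
c=calibration("scene"); w=json.load(open("w6.json"))
d=np.array([.955,.296,0]);n=np.array([-.296,.955,0])
for z in(.048,.06,.075):
    A=np.array([.5139,.229,z])+.1*d
    print(z,proj(c,A),proj(w,A,True),[proj(w,A+s*.013*n-.02*d,True) for s in(1,-1)])
crop("pics/w6.png","pics/c11.png",240,160,400,360,4)
st()
```

```text
0.048 [352.8856 287.3972] [317.6755 195.5165] [array([291.2851, 235.2418]), array([343.6337, 235.516 ])]
0.06 [353.0446 284.6294] [317.672  199.9086] [array([289.5274, 242.1954]), array([345.3539, 242.4876])]
0.075 [353.2456 281.1316] [317.6667 206.35  ] [array([286.9852, 252.2994]), array([347.8409, 252.6174])]
t 10.45 pos [0.5623 0.2448 0.048 ] yaw -72.53165366977093 q6 91.22232922833297 F [-1.3639  1.183   9.6938] T [0.2984 0.5597 0.0428] 0.0012493620635372087
```

View pics/c11.png

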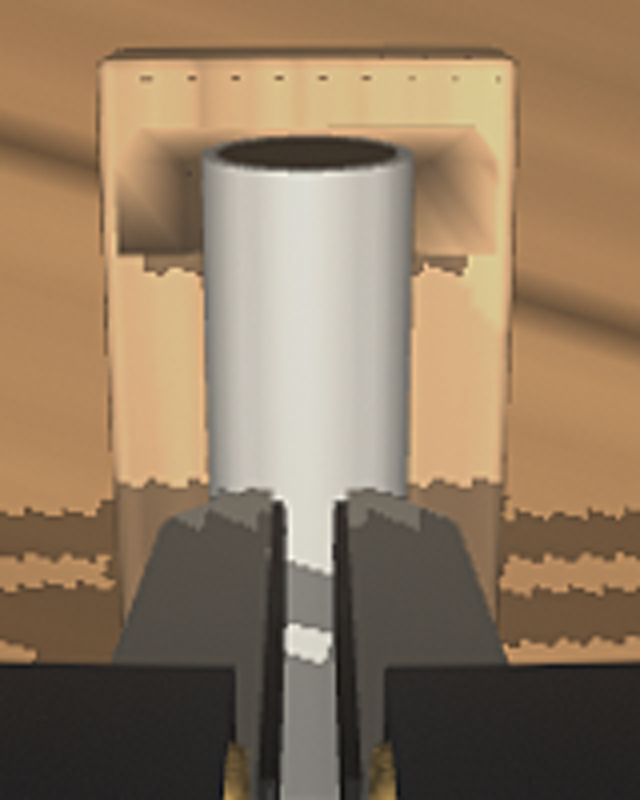

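Run:
```python
from h import *
c=calibration("scene"); w=json.load(open("w6.json"))
for z in(.03,.045,.06,.075):
    p=np.array([.562,.2448,z]); print(z,proj(c,p),proj(w,p,True))
# handle grip image check c8: TCP (.544,-.1388,.2145), yaw -13.9 fingers at +-46mm along x tool
x=np.array([np.cos(np.radians(-13.9)),np.sin(np.radians(-13.9)),0])
for z in(.197,.2145,.23):
    for s in(1,-1):
        q=proj(c,np.array([.544,-.1388,z])+s*.0465*x); print(z,s,q,(q-[190,150])*5)
b=proj(c,[.5546,-.0962,.2089]); print("ball",(b-[190,150])*5)
```

```text
0.03 [350.0899 280.6997] [315.7066 276.717 ]
0.045 [350.2662 277.3051] [315.56   287.3399]
0.06 [350.4446 273.8704] [315.392  299.5542]
0.075 [350.6251 270.3947] [315.1979 313.7131]
0.197 1 [223.8515 232.5586] [169.2574 412.793 ]
0.197 -1 [239.399  216.2161] [246.9951 331.0807]
0.2145 1 [223.159  228.0634] [165.795  390.3168]
0.2145 -1 [238.8429 211.7985] [244.2147 308.9924]
0.23 1 [222.5373 224.0275] [162.6865 370.1375]
0.23 -1 [238.344  207.8346] [241.7198 289.1729]
ball [267.4913 372.8189]
```

Run:
```python
from h import *
c=calibration("scene"); w=json.load(open("w6.json"))
d=np.array([.955,.296,0]);n=np.array([-.296,.955,0])
for z in(.03,.045,.06,.075):
    p=np.array([.562,.2448,z])+.009*d; print(z,proj(c,p),proj(w,p,True))
a=json.load(open("w4.json"))
crop("pics/wrist0.png","pics/c12.png",140,250,500,470,2)
# open fingers tip prediction in wrist frames: opening 93 -> inner faces at +-46.5
s=read_state()
w=json.load(open("w5.json")); M=R.from_rotvec(w['attitude']).as_matrix()
T=np.array([.5613,.2439,.1545]);yaw=np.radians(-72.5);x=np.array([np.cos(yaw),np.sin(yaw),0]);y=np.array([x[1],-x[0],0])
for nose in(.017,0,-.013,-.02):
    for yy in(-.009,.009):
        print(nose,yy,[proj(w,T+k*.0327*x+yy*y-[0,0,nose],True) for k in(1,-1)])
crop("pics/w5.png","pics/c13.png",180,270,460,420,3)
```

```text
0.03 [350.5949 282.6249] [315.7669 261.7827]
0.045 [350.775  279.2266] [315.6215 271.5128]
0.06 [350.9572 275.7878] [315.4539 282.757 ]
0.075 [351.1416 272.308 ] [315.259  295.8724]
0.017 -0.009 [array([373.6964, 262.2769]), array([257.3646, 262.2215])]
0.017 0.009 [array([372.0589, 291.4716]), array([259.0781, 291.389 ])]
0 -0.009 [array([378.3432, 273.4046]), array([252.4381, 273.329 ])]
0 0.009 [array([376.3261, 304.4713]), array([254.5501, 304.3635])]
-0.013 -0.009 [array([382.4099, 283.2097]), array([248.1283, 283.1128])]
-0.013 0.009 [array([380.0197, 315.8104]), array([250.6317, 315.6769])]
-0.02 -0.009 [array([384.815 , 289.0381]), array([245.5802, 288.9269])]
-0.02 0.009 [array([382.1857, 322.4981]), array([248.3344, 322.3478])]
```

View pics/c13.png

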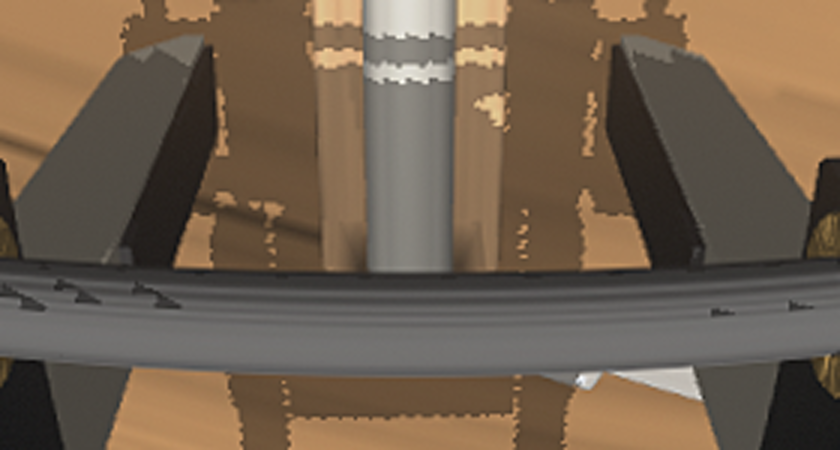

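Request:
carry_out --steps '[{"xyz":[0,0,1.5],"rot":[0,0,0]},{"xyz":[0,0,1.5],"rot":[0,0,0]},{"xyz":[0,0,1.5],"rot":[0,0,0]},{"xyz":[0,0,1.5],"rot":[0,0,0]},{"xyz":[0,0,1.5],"rot":[0,0,0]},{"xyz":[0,0,1.5],"rot":[0,0,0]},{"xyz":[0,0,1.5],"rot":[0,0,0]},{"xyz":[0,0,1.5],"rot":[0,0,0]},{"xyz":[0,0,1.5],"rot":[0,0,0]}]' --grip 0.7

```text
t: 11.35
tool_pos: [0.5613, 0.2438, 0.061]
orientation: [2.533, -1.859, -0.0]
force: [-0.6, -0.1, -0.8]
opening: 0.0647
```

Request:
carry_out --steps '[{"xyz":[0,0,-1.5],"rot":[0,0,0]},{"xyz":[0,0,-3],"rot":[0,0,0]},{"xyz":[0,0,-3.8],"rot":[0,0,0]},{"xyz":[0,0,-3.8],"rot":[0,0,0]}]'

```text
t: 11.75
tool_pos: [0.5592, 0.2431, 0.02]
orientation: [2.53, -1.856, -0.004]
force: [-0.1, 0.0, -0.2]
opening: 0.0653
```

Run:
```python
from h import *
shot('w7')
crop("pics/w7.png","pics/c14.png",180,170,460,420,3)
```

```text
t 11.75 pos [0.5592 0.2431 0.02  ] yaw -72.54324943936297 tilt [-0.0046 -0.0015 -1.    ] q [18.6792 18.3176 92.9346  0.0009 69.0236 91.2221] F [-0.0857  0.0305 -0.1795] T [-0.067   0.1928 -0.0088] 0.06532234176759004
```

View pics/c14.png

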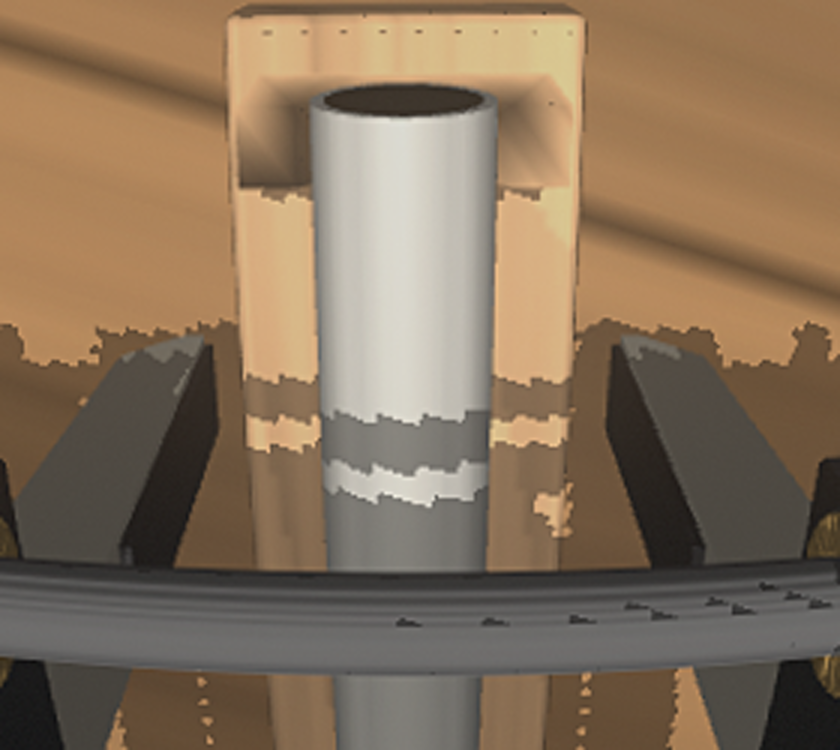

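Request:
carry_out --steps '[{"xyz":[0,0,-0.1],"rot":[0,0,0]},{"xyz":[0,0,-0.1],"rot":[0,0,0]},{"xyz":[0,0,-0.1],"rot":[0,0,0]}]'

```text
t: 12.1
tool_pos: [0.5618, 0.244, 0.0228]
orientation: [-2.532, 1.858, -0.001]
force: [0.3, 0.2, 0.6]
opening: 0.0652
```

Request:
carry_out --steps '[{"xyz":[0,0,0],"rot":[0,0,0]},{"xyz":[0,0,0],"rot":[0,0,0]},{"xyz":[0,0,0],"rot":[0,0,0]},{"xyz":[0,0,0],"rot":[0,0,0]},{"xyz":[0,0,0],"rot":[0,0,0]},{"xyz":[0,0,0],"rot":[0,0,0]},{"xyz":[0,0,0],"rot":[0,0,0]}]' --grip 0 --force 55

```text
t: 12.8
tool_pos: [0.5611, 0.2446, 0.0222]
orientation: [-2.532, 1.858, 0.001]
force: [-2.7, 4.5, 1.0]
opening: 0.0247
```

```bash
python3 -c "
from h import *
st()"
```

```text
t 12.8 pos [0.5611 0.2446 0.0222] yaw -72.52721975784337 q6 91.22128669179274 F [-2.737   4.5282  0.9722] T [0.8356 0.4241 0.0269] 0.024690372066227918
```

Request:
carry_out --steps '[{"xyz":[0,0,1],"rot":[0,0,0]},{"xyz":[0,0,3],"rot":[0,0,0]},{"xyz":[0,0,5.5],"rot":[0,0,3]},{"xyz":[0,-1,7.5],"rot":[0,0,9]},{"xyz":[0,-3,8],"rot":[0,0,16]},{"xyz":[0.2,-5,8],"rot":[0,0,23]},{"xyz":[0.3,-7,8],"rot":[0,0,30]},{"xyz":[0.4,-9,8],"rot":[0,0,37]},{"xyz":[0.6,-11,8],"rot":[0,0,44]},{"xyz":[0.8,-13,8],"rot":[0,0,51]}]'

```text
t: 13.8
tool_pos: [0.5692, 0.1124, 0.1025]
orientation: [3.087, -0.58, -0.0]
force: [-0.1, 0.5, -2.1]
opening: 0.0248
```

Request:
carry_out --steps '[{"xyz":[0.1,-1.5,0],"rot":[0,0,6]},{"xyz":[0.1,-2.5,0],"rot":[0,0,12]},{"xyz":[0.1,-3,0],"rot":[0,0,14.2]},{"xyz":[0.1,-3,0],"rot":[0,0,14.2]},{"xyz":[0.1,-3,0],"rot":[0,0,14.2]}]'

```text
t: 14.3
tool_pos: [0.5702, 0.0836, 0.1023]
orientation: [3.135, -0.204, -0.0]
force: [0.7, -0.4, -2.8]
opening: 0.0247
```

Run:
```python
from h import *
shot('w8')
cv2.imwrite("pics/s8.png",read_camera("scene")[:,:,::-1])
crop("pics/s8.png","pics/c15.png",200,150,360,290,5)
```

```text
t 14.3 pos [0.5702 0.0836 0.1023] yaw -7.451964738735686 tilt [-0.0001 -0.0002 -1.    ] q [ 3.2504  7.944  95.7556 -0.0127 76.3072 10.7054] F [ 0.6635 -0.4182 -2.7571] T [ 0.099   0.0696 -0.0064] 0.024652564118325462
```

View pics/c15.png

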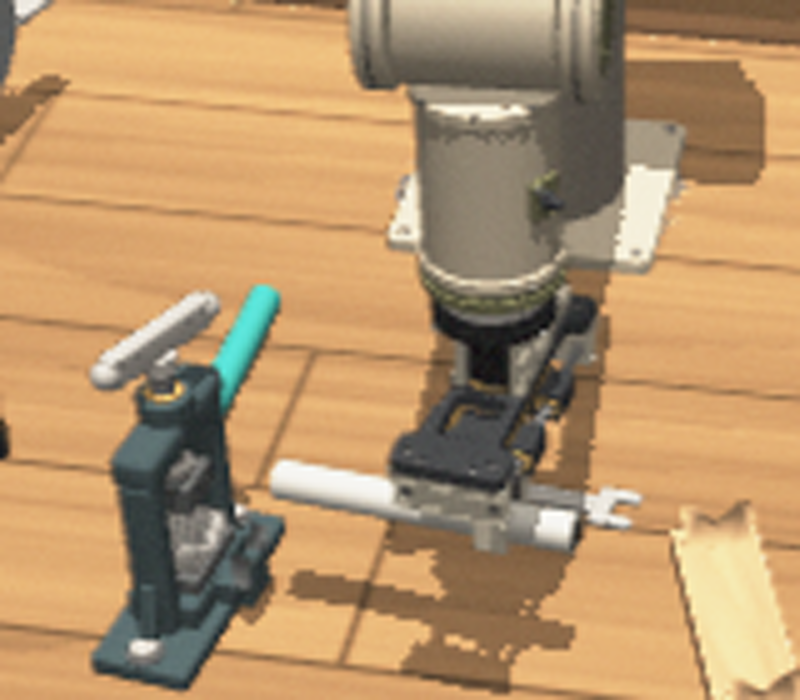

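View pics/w8.png

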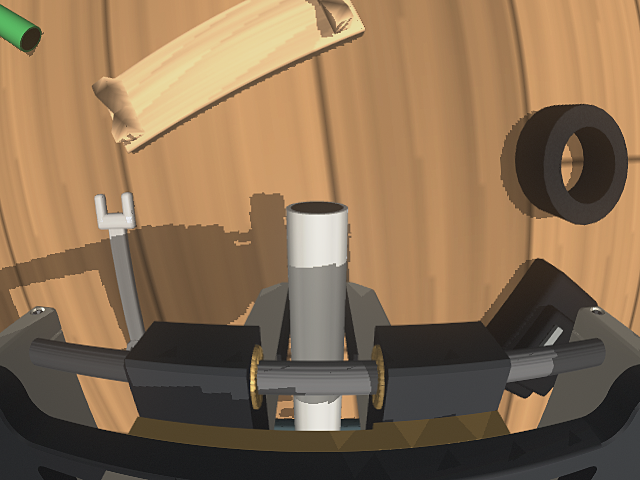

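Run:
```python
from h import *
c=calibration("scene"); y=np.radians(-7.4); v=np.array([-np.sin(y),np.cos(y),0])
G=np.array([.5702,.0836,.1283])
for k in(-.149,.051): 
  for dz in(0,.013,-.013): print(k,dz,(proj(c,G+k*v+[0,0,dz])-[200,150])*5)
w=json.load(open("w8.json")); print([proj(w,G+.051*v+[0,0,dz],True) for dz in (-.013,0,.013)])
crop("pics/s8.png","pics/c16.png",245,230,325,270,10)
```

```text
-0.149 0 [279.3949 474.6213]
-0.149 0.013 [277.7473 458.9116]
-0.149 -0.013 [281.0258 490.1715]
0.051 0 [576.8373 534.4002]
0.051 0.013 [576.7113 518.521 ]
0.051 -0.013 [576.9619 550.1132]
[array([315.8805, 195.504 ]), array([315.7766, 200.7052]), array([315.6543, 206.8452])]
```

View pics/c16.png

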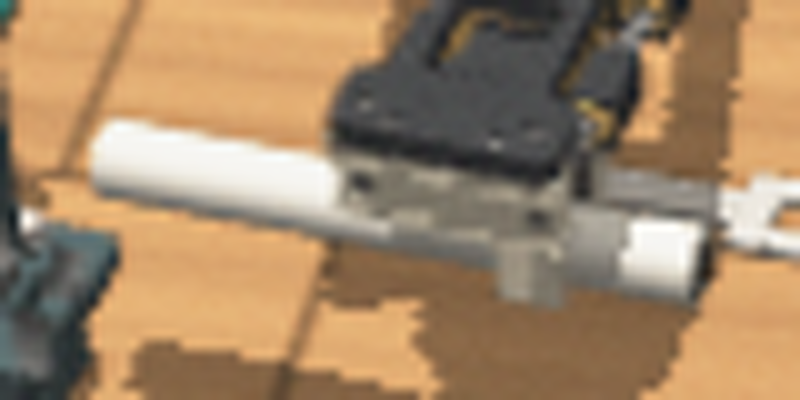

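Run:
```python
from h import *
crop("pics/w8.png","pics/c17.png",270,190,365,320,6)
```

```text
(no output)
```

View pics/c17.png

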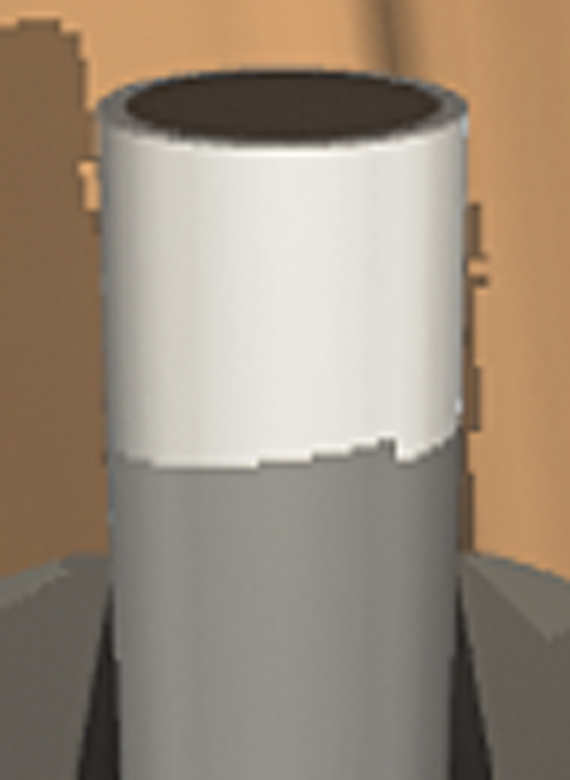

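```bash
cat > fit.py <<'E'
from h import *
from scipy.optimize import least_squares
w=json.load(open("w8.json")); y=np.radians(-7.4); v=np.array([-np.sin(y),np.cos(y),0]); x=np.array([np.cos(y),np.sin(y),0])
G=np.array([.5702,.0836,.1283])
ph=np.linspace(0,2*np.pi,73)
def model(p):
    k,zo,th=p
    d=np.cos(th)*v+np.array([0,0,np.sin(th)]); n=np.cross(x,d)
    O=G+[0,0,zo]
    ring=lambda s: np.array([proj(w,O+s*d+.013*(np.cos(a)*x+np.sin(a)*n),True) for a in ph])
    E=ring(k); out=[E[:,0].max()-E[:,0].min(),E[:,1].min(),E[:,1].max()]
    # widths at given rows
    for row in (190+300/6,190+760/6):
        f=[]
        for s in np.linspace(k-.09,k,19):
            r=ring(s); i=r[:,0].argmin(); j=r[:,0].argmax(); f.append([(r[i,1]+r[j,1])/2,r[j,0]-r[i,0]])
        f=np.array(f); o=f[:,0].argsort(); out.append(np.interp(row,f[o,0],f[o,1]))
    return np.array(out)
obs=np.array([370/6,190+68/6,190+143.5/6,(463.5-105)/6,(449-121)/6])
r=least_squares(lambda p:model(p)-obs,[.05,0,0.02],x_scale=[.01,.01,.05],diff_step=1e-3)
print(r.x,np.degrees(r.x[2]),r.fun); print(model([.05,0,0])-obs)
E
python3 fit.py
```

```text
[ 0.0477 -0.0038  0.0126] 0.7203444012892678 [-0.4461 -0.1597  0.1202  0.0166  0.4447]
[ 0.9827 -3.6407 -4.5034  1.3307  1.829 ]
```

Request:
carry_out --steps '[{"xyz":[0,0,-1.5],"rot":[-0.3,0.04,0]},{"xyz":[0,0,-3],"rot":[-0.6,0.08,0]},{"xyz":[0,0,-4.5],"rot":[-0.9,0.11,0]},{"xyz":[0,0,-5.3],"rot":[-1.2,0.15,0]},{"xyz":[0,0,-5.3],"rot":[-1.2,0.15,0]},{"xyz":[0,0,-5.3],"rot":[-1.2,0.15,0]}]'

```text
t: 15.0
tool_pos: [0.5701, 0.0839, 0.0488]
orientation: [3.114, -0.199, -0.003]
force: [-0.2, 0.1, -2.5]
opening: 0.0246
```

Run:
```python
from h import *
shot('w9')
cv2.imwrite("pics/s9.png",read_camera("scene")[:,:,::-1])
crop("pics/s9.png","pics/c18.png",205,190,345,290,5)
```

```text
t 15.0 pos [0.5701 0.0839 0.0488] yaw -7.330706868985661 tilt [-0.0033 -0.021  -0.9998] q [ 4.0839 11.6139 97.6186 -1.2545 71.0448 11.8246] F [-0.1587  0.0856 -2.4509] T [ 0.0865  0.082  -0.023 ] 0.02456486472236001
```

View pics/c18.png

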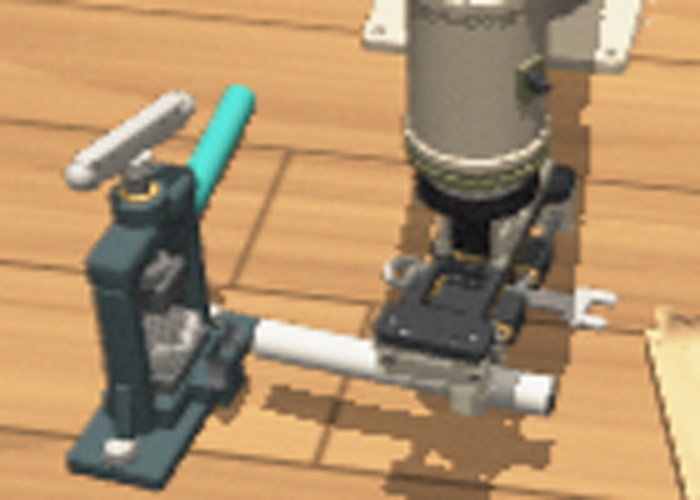

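View pics/w9.png

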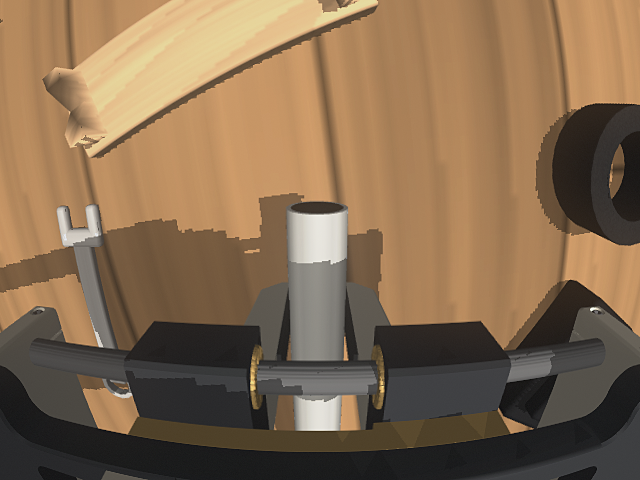

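Run:
```python
from h import *
c=calibration("scene"); y=np.radians(-7.3); v=np.array([-np.sin(y),np.cos(y),0]); x=np.array([np.cos(y),np.sin(y),0])
G=np.array([.5701,.0839,.0748])
f=lambda p:(proj(c,p)-[205,190])*5
for k in(-.15,.049): print(k,[f(G+k*v+[0,0,dz]) for dz in(0,.013,-.013)])
V=np.array([.5428,-.1395,0])
im=cv2.imread("pics/s9.png"); im=cv2.resize(im[190:290,205:345],None,fx=5,fy=5,interpolation=cv2.INTER_CUBIC)
def ln(a,b,col): cv2.line(im,tuple(np.int32(f(a))),tuple(np.int32(f(b))),col,1)
for s in(-1,1):
  ln(V+s*.019*x+.053*v+[0,0,.066],V+s*.019*x+.043*v+[0,0,.066],(0,0,255))
  ln(V+s*.085*x+.035*v,V+s*.085*x-.035*v,(0,255,255))
  ln(V+s*.056*x+.016*v+[0,0,.164],V+s*.056*x-.016*v+[0,0,.164],(0,255,255))
ln(V+.135*v+[0,0,.07],V-.065*v+[0,0,.07],(0,255,0))
ln(G+.049*v,G-.15*v,(255,0,0))
im=cv2.resize(im,(700,500)); cv2.imwrite("pics/c19.png",im)
```

```text
-0.15 [array([259.9175, 337.5293]), array([258.3318, 322.461 ]), array([261.4875, 352.4478])]
0.049 [array([549.8737, 397.2678]), array([549.7403, 382.0576]), array([550.0057, 412.3222])]
```

View pics/c19.png

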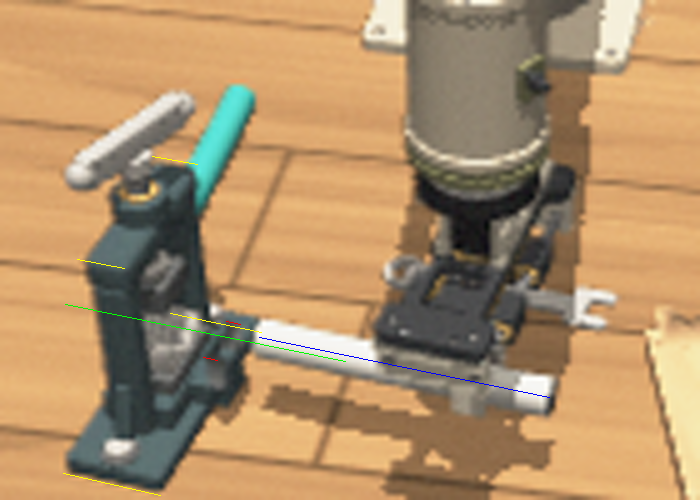

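Request:
carry_out --steps '[{"xyz":[-0.25,-2,0],"rot":[0,0,0]},{"xyz":[-0.5,-4,0],"rot":[0,0,0]},{"xyz":[-0.64,-5,0],"rot":[0,0,0]},{"xyz":[-0.76,-6,0],"rot":[0,0,0]},{"xyz":[-0.76,-6,0],"rot":[0,0,0]}]'

```text
t: 15.6
tool_pos: [0.5629, 0.0228, 0.0495]
orientation: [3.114, -0.202, -0.001]
force: [-0.4, 1.1, -3.0]
opening: 0.0248
```

Run:
```python
from h import *
st()
cv2.imwrite("pics/s10.png",read_camera("scene")[:,:,::-1])
crop("pics/s10.png","pics/c20.png",205,190,325,290,6)
```

```text
t 15.6 pos [0.5629 0.0228 0.0495] yaw -7.419635362380244 q6 5.797799328842036 F [-0.3713  1.1384 -2.9897] T [0.0706 0.0433 0.0393] 0.024772353606239625
```

View pics/c20.png

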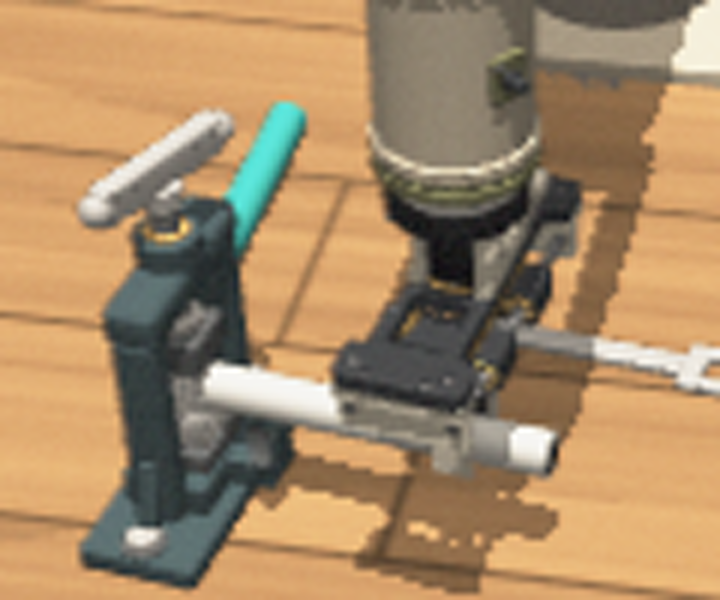

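Request:
carry_out --steps '[{"xyz":[-0.13,-1,0],"rot":[0,0,0]},{"xyz":[-0.26,-2,0],"rot":[0,0,0]},{"xyz":[-0.38,-3,0],"rot":[0,0,0]},{"xyz":[-0.51,-4,0],"rot":[0,0,0]},{"xyz":[-0.64,-5,0],"rot":[0,0,0]}]'

```text
t: 16.15
tool_pos: [0.5561, -0.0272, 0.0491]
orientation: [3.114, -0.2, -0.002]
force: [0.5, -0.4, -2.5]
opening: 0.0248
```

Request:
carry_out --steps '[{"xyz":[-0.13,-1,0],"rot":[0,0,0]},{"xyz":[-0.26,-2,0],"rot":[0,0,0]},{"xyz":[-0.34,-2.7,0],"rot":[0,0,0]},{"xyz":[-0.34,-2.7,0],"rot":[0,0,0]},{"xyz":[-0.34,-2.7,0],"rot":[0,0,0]}]'

```text
t: 16.65
tool_pos: [0.5529, -0.0532, 0.0491]
orientation: [3.114, -0.201, -0.002]
force: [0.3, 0.1, -3.2]
opening: 0.0245
```

Run:
```python
from h import *
shot("w11")
cv2.imwrite("pics/s11.png",read_camera("scene")[:,:,::-1])
crop("pics/s11.png","pics/c21.png",205,190,325,290,6)
```

```text
t 16.65 pos [ 0.5529 -0.0532  0.0491] yaw -7.3673934459701 tilt [-0.0026 -0.0207 -0.9998] q [ -9.9437   8.2306 101.3946  -1.2692  70.3213  -2.1494] F [ 0.2633  0.0757 -3.1823] T [0.0661 0.0432 0.0085] 0.024457908919856997
```

View pics/c21.png

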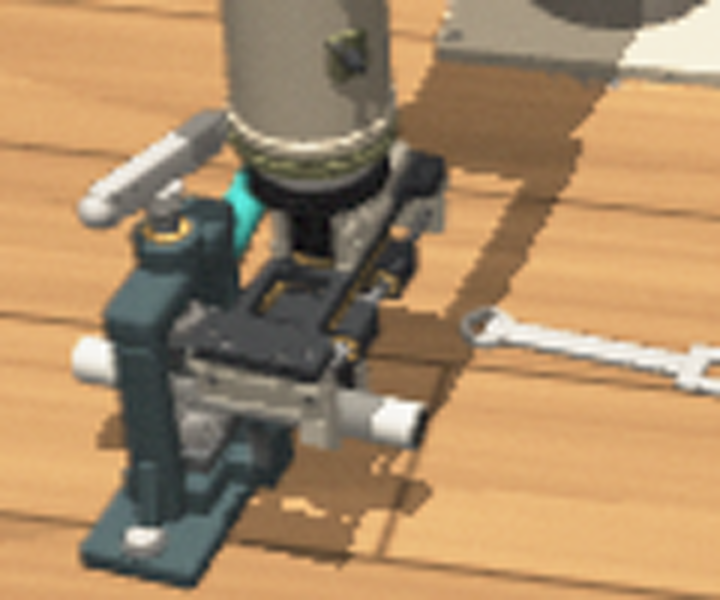

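Request:
carry_out --steps '[{"xyz":[0,0,-0.1],"rot":[0,0,0]},{"xyz":[0,0,-0.2],"rot":[0,0,0]},{"xyz":[0,0,-0.3],"rot":[0,0,0]},{"xyz":[0,0,-0.3],"rot":[0,0,0]}]'

```text
t: 17.15
tool_pos: [0.5527, -0.053, 0.0458]
orientation: [3.114, -0.199, -0.003]
force: [0.4, -0.2, -2.3]
opening: 0.0249
```

Request:
carry_out --steps '[{"xyz":[0,0,-0.05],"rot":[0,0,0]},{"xyz":[0,0,-0.1],"rot":[0,0,0]},{"xyz":[0,0,-0.1],"rot":[0,0,0]}]'

```text
t: 17.45
tool_pos: [0.5529, -0.0532, 0.0451]
orientation: [3.114, -0.2, -0.002]
force: [0.6, 0.3, -3.5]
opening: 0.0251
```

```bash
python3 -c "
from h import *
st()"
```

```text
t 17.45 pos [ 0.5529 -0.0532  0.0451] yaw -7.342846367265332 q6 -2.1468910492311 F [ 0.6052  0.3405 -3.5478] T [ 0.1158  0.0711 -0.013 ] 0.02508281511266841
```

Request:
carry_out --steps '[{"xyz":[0,0,-0.05],"rot":[0,0,0]},{"xyz":[0,0,-0.1],"rot":[0,0,0]},{"xyz":[0,0,-0.1],"rot":[0,0,0]}]'

```text
t: 17.75
tool_pos: [0.5528, -0.0532, 0.044]
orientation: [3.114, -0.2, -0.002]
force: [0.3, -0.4, -2.8]
opening: 0.0249
```

Request:
carry_out --steps '[{"xyz":[0,0,-0.05],"rot":[0,0,0]},{"xyz":[0,0,-0.1],"rot":[0,0,0]},{"xyz":[0,0,-0.1],"rot":[0,0,0]}]'

```text
t: 18.05
tool_pos: [0.5532, -0.0532, 0.0433]
orientation: [3.114, -0.2, -0.001]
force: [0.7, 0.5, -2.0]
opening: 0.0252
```

```bash
python3 -c "
from h import *
st()"
```

```text
t 18.05 pos [ 0.5532 -0.0532  0.0433] yaw -7.340721466691638 q6 -2.14309419718655 F [ 0.7374  0.5156 -2.0095] T [ 0.011   0.0254 -0.0023] 0.025229980670482675
```

Request:
carry_out --steps '[{"xyz":[0,0,-0.05],"rot":[0,0,0]},{"xyz":[0,0,-0.1],"rot":[0,0,0]},{"xyz":[0,0,-0.1],"rot":[0,0,0]}]'

```text
t: 18.35
tool_pos: [0.5533, -0.0532, 0.0425]
orientation: [3.114, -0.2, -0.001]
force: [0.7, 1.9, 1.3]
opening: 0.0248
```

Request:
carry_out --steps '[{"xyz":[0,0,-0.05],"rot":[0,0,0]},{"xyz":[0,0,-0.1],"rot":[0,0,0]},{"xyz":[0,0,-0.1],"rot":[0,0,0]}]'

```text
t: 18.65
tool_pos: [0.5534, -0.0531, 0.0417]
orientation: [3.114, -0.2, -0.001]
force: [-0.4, 2.5, 5.9]
opening: 0.0248
```

```bash
python3 -c "
from h import *
st()"
```

```text
t 18.65 pos [ 0.5534 -0.0531  0.0417] yaw -7.33658485672021 q6 -2.137146686289034 F [-0.3571  2.5101  5.8657] T [ 0.2226  0.1801 -0.0251] 0.024779972507378224
```

Request:
carry_out --steps '[{"xyz":[0,0,0],"rot":[0,0,0]},{"xyz":[0,0,0],"rot":[0,0,0]},{"xyz":[0,0,0],"rot":[0,0,0]},{"xyz":[0,0,0],"rot":[0,0,0]},{"xyz":[0,0,0],"rot":[0,0,0]}]' --grip 0.7

```text
t: 19.15
tool_pos: [0.5527, -0.0532, 0.0409]
orientation: [3.114, -0.2, -0.003]
force: [-0.6, -0.6, -0.1]
opening: 0.0602
```

```bash
python3 -c "
from h import *
shot('w12')"
```

```text
t 19.15 pos [ 0.5527 -0.0532  0.0409] yaw -7.346968451751997 tilt [-0.003  -0.0209 -0.9998] q [ -9.9371   8.8193 101.6844  -1.2939  69.463   -2.1367] F [-0.5979 -0.5542 -0.0795] T [-0.1352  0.0433 -0.0491] 0.06016795699643384
```

View pics/w12.png

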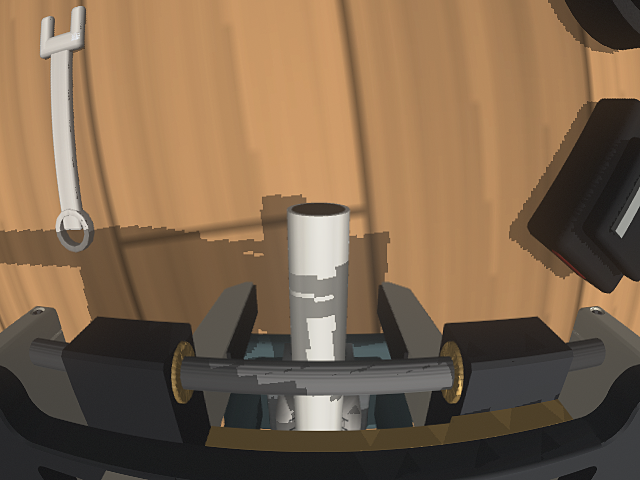

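Request:
carry_out --steps '[{"xyz":[0,0,3],"rot":[0,0,0]},{"xyz":[0,0,8],"rot":[0,0,0]},{"xyz":[0,0,13],"rot":[0,0,0]},{"xyz":[0,0,18],"rot":[0.6,-0.08,0]},{"xyz":[0,0,23],"rot":[1.2,-0.15,0]},{"xyz":[0,0,27],"rot":[1.2,-0.15,0]},{"xyz":[-0.5,-4,27],"rot":[1.2,-0.15,0]},{"xyz":[-1,-8,27],"rot":[1.2,-0.15,0]},{"xyz":[-1.2,-10,27],"rot":[1.2,-0.15,0]},{"xyz":[-1.2,-10,27],"rot":[1.2,-0.15,0]}]'

```text
t: 20.2
tool_pos: [0.5403, -0.1558, 0.3109]
orientation: [3.134, -0.206, -0.001]
force: [-0.7, 0.8, 0.3]
opening: 0.065
```

Request:
carry_out --steps '[{"xyz":[0,0,0],"rot":[0,0,0]},{"xyz":[0,0,0],"rot":[0,0,0]}]'

```text
t: 20.4
tool_pos: [0.541, -0.1523, 0.3111]
orientation: [-3.135, 0.2, 0.0]
force: [0.1, -0.3, 0.6]
opening: 0.0649
```

Run:
```python
from h import *
shot('w13')
cv2.imwrite("pics/s13.png",read_camera("scene")[:,:,::-1])
crop("pics/s13.png","pics/c22.png",205,190,325,290,6)
```

```text
t 20.4 pos [ 0.541  -0.1523  0.3111] yaw -7.301172854125685 tilt [-0.0001  0.0005 -1.    ] q [-20.9612   0.4883  81.6861   0.024   97.8384 -13.6568] F [ 0.1445 -0.3186  0.626 ] T [-0.0242  0.0438 -0.0111] 0.06489651910427499
```

View pics/w13.png

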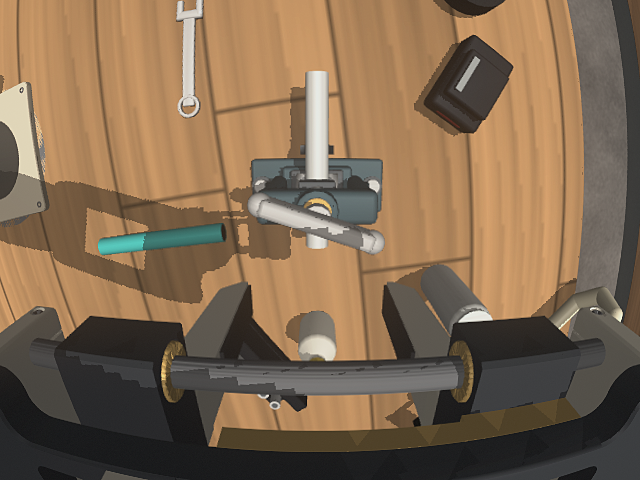

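View pics/c22.png

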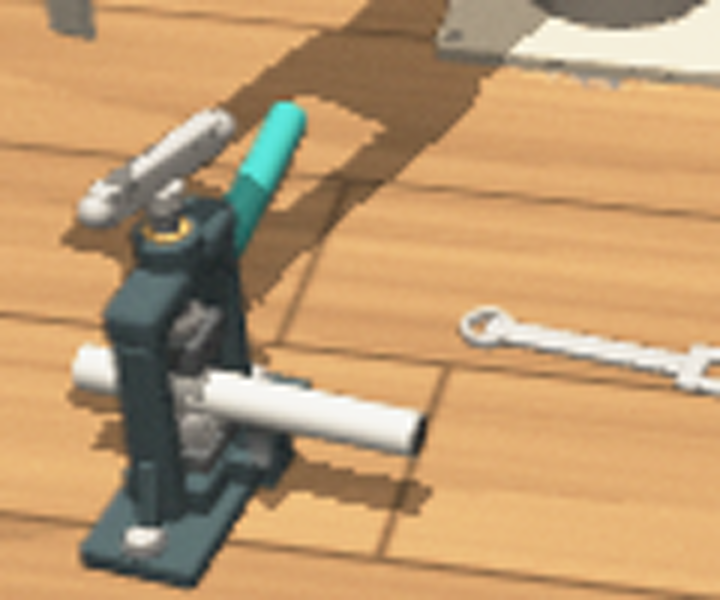

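Run:
```python
from h import *
crop("pics/w13.png","pics/c23.png",240,60,400,260,4)
w=json.load(open("w13.json")); V=np.array([.5428,-.1395]);y=np.radians(-7.3); v=np.array([-np.sin(y),np.cos(y)]); x=np.array([np.cos(y),np.sin(y)])
for n,u,r,z in [("far",316.5,70.5,.08),("near",317,247.5,.06)]:
    p=atz(w,u,r,z,True)[:2]-V; print(n,p@x,p@v)
for z in(.215,.222): 
    a=atz(w,259,206,z,True);b=atz(w,373,241,z,True); print(z,a,b,(a+b)/2,np.linalg.norm(a-b),np.degrees(np.arctan2(*(a-b)[1::-1])))
```

```text
far -0.00037311078447059494 0.1360146264576052
near 0.00028293550019349584 -0.06988050595088713
0.215 [ 0.5011 -0.1221  0.215 ] [ 0.5842 -0.1605  0.215 ] [ 0.5426 -0.1413  0.215 ] 0.09155384301504849 155.1808383396258
0.222 [ 0.5024 -0.1209  0.222 ] [ 0.5833 -0.1583  0.222 ] [ 0.5429 -0.1396  0.222 ] 0.08921546171379333 155.1808383396258
```

View pics/c23.png

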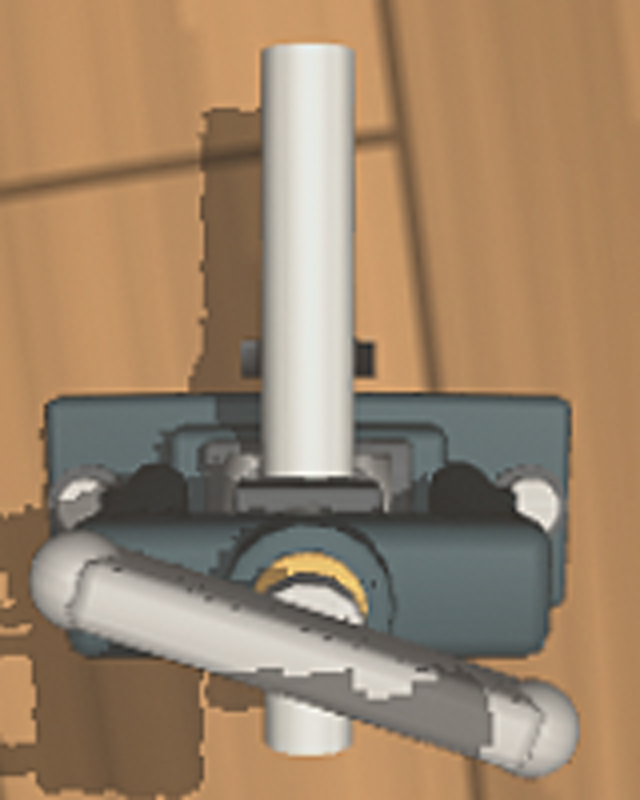

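Request:
carry_out --steps '[{"xyz":[0,0.4,0],"rot":[0,0,8]},{"xyz":[0.1,0.8,0],"rot":[0,0,16]},{"xyz":[0.17,1.28,0],"rot":[0,0,24]},{"xyz":[0.17,1.28,0],"rot":[0,0,32]},{"xyz":[0.17,1.28,0],"rot":[0,0,40]},{"xyz":[0.17,1.28,-1],"rot":[0,0,48]},{"xyz":[0.17,1.28,-2],"rot":[0,0,56]},{"xyz":[0.17,1.28,-3],"rot":[0,0,64]},{"xyz":[0.17,1.28,-4],"rot":[0,0,73]},{"xyz":[0.17,1.28,-4],"rot":[0,0,73]}]'

```text
t: 21.5
tool_pos: [0.542, -0.1392, 0.2695]
orientation: [-2.635, -1.707, 0.002]
force: [0.3, -0.7, -0.1]
opening: 0.0653
```

Request:
carry_out --steps '[{"xyz":[0,0,-3],"rot":[0,0,0]},{"xyz":[0,0,-6],"rot":[0,0,0]},{"xyz":[0,0,-7.8],"rot":[0,0,0]},{"xyz":[0,0,-7.8],"rot":[0,0,0]},{"xyz":[0,0,-7.8],"rot":[0,0,0]}]'

```text
t: 22.0
tool_pos: [0.5429, -0.1401, 0.194]
orientation: [2.641, 1.701, 0.0]
force: [0.0, -0.9, 0.1]
opening: 0.0651
```

Run:
```python
from h import *
shot('w14')
cv2.imwrite("pics/s14.png",read_camera("scene")[:,:,::-1])
crop("pics/s14.png","pics/c24.png",195,150,315,290,5)
```

```text
t 22.0 pos [ 0.5429 -0.1401  0.194 ] yaw 65.55034007704545 tilt [ 0.0003 -0.0001 -1.    ] q [-19.7101   1.6885  92.5735   0.0009  85.7197 -85.2605] F [ 0.0151 -0.9094  0.1139] T [-0.0533 -0.0472  0.0041] 0.06511903179814237
```

View pics/w14.png

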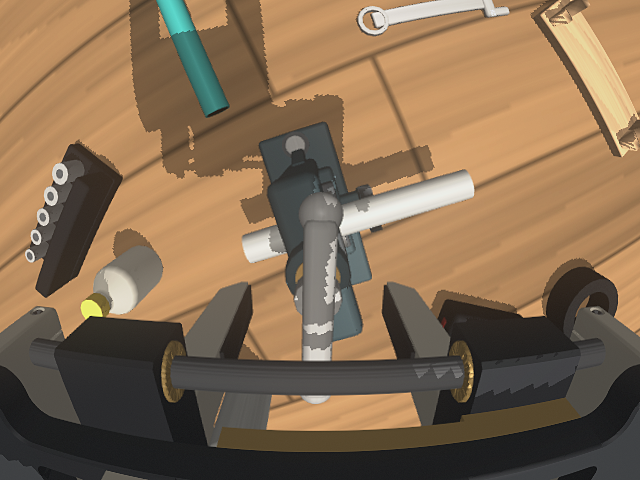

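View pics/c24.png

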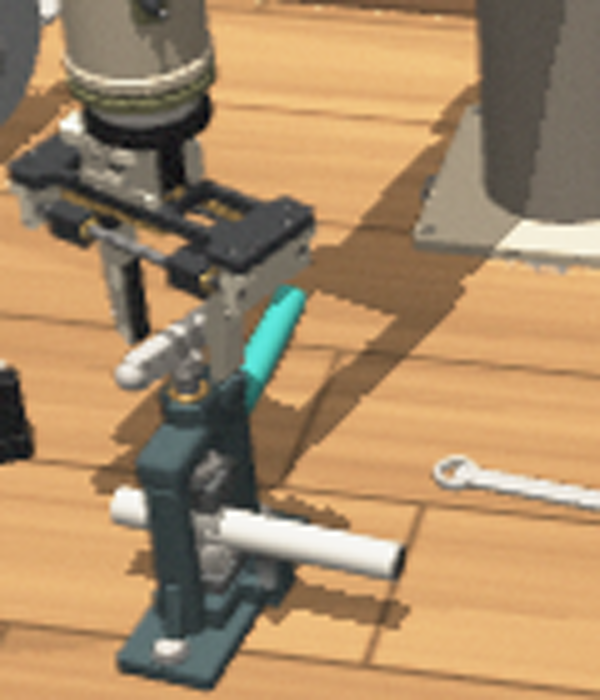

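Request:
carry_out --steps '[{"xyz":[0,0.06,0],"rot":[0,0,0]},{"xyz":[0,0.06,0],"rot":[0,0,0]},{"xyz":[0,0.06,0],"rot":[0,0,0]},{"xyz":[0,0.06,0],"rot":[0,0,0]},{"xyz":[0,0.06,0],"rot":[0,0,0]},{"xyz":[0,0.06,0],"rot":[0,0,0]},{"xyz":[0,0.06,0],"rot":[0,0,0]},{"xyz":[0,0.06,0],"rot":[0,0,0]},{"xyz":[0,0.06,0],"rot":[0,0,0]}]' --grip 0 --force 55

```text
t: 23.0
tool_pos: [0.5426, -0.1397, 0.1931]
orientation: [-2.64, -1.703, -0.0]
force: [0.6, 0.1, -0.3]
opening: 0.0218
```

```bash
python3 -c "
from h import *
st()"
```

```text
t 23.0 pos [ 0.5426 -0.1397  0.1931] yaw 65.6613870028865 q6 -85.346638303951 F [ 0.616   0.0566 -0.2538] T [ 0.2071 -0.1128 -0.0035] 0.021801668885184755
```

Request:
carry_out --steps '[{"xyz":[0,0,0],"rot":[0,0,0]},{"xyz":[0,0,0],"rot":[0,0,0]},{"xyz":[0,0,0],"rot":[0,0,0]},{"xyz":[0,0,0],"rot":[0,0,0]}]'

```text
t: 23.4
tool_pos: [0.5426, -0.1397, 0.1931]
orientation: [-2.64, -1.703, -0.0]
force: [0.2, 1.1, -0.0]
opening: 0.0217
```

```bash
python3 -c "
from h import *
st()"
```

```text
t 23.4 pos [ 0.5426 -0.1397  0.1931] yaw 65.66372943154661 q6 -85.34777327149479 F [ 0.2124  1.0874 -0.0012] T [ 0.2113 -0.1375 -0.0188] 0.021718879948834282
```

Request:
carry_out --steps '[{"xyz":[0,0,0],"rot":[0,0,0]},{"xyz":[0,0,0.35],"rot":[0,0,0]},{"xyz":[0,0,0.7],"rot":[0,0,0]},{"xyz":[0,0,0.7],"rot":[0,0,0]}]' --grip 0.4

```text
t: 23.8
tool_pos: [0.543, -0.1401, 0.2011]
orientation: [2.639, 1.702, 0.001]
force: [-0.0, 1.0, 0.0]
opening: 0.037
```

Request:
carry_out --steps '[{"xyz":[0,0,0],"rot":[0,0,0]},{"xyz":[0,0,0],"rot":[0,0,0]},{"xyz":[0,0,0],"rot":[0,0,0]},{"xyz":[0,0,0],"rot":[0,0,0]},{"xyz":[0,0,0],"rot":[0,0,0]},{"xyz":[0,0,0],"rot":[0,0,0]}]' --grip 0

```text
t: 24.4
tool_pos: [0.5426, -0.1397, 0.2]
orientation: [-2.64, -1.703, -0.0]
force: [0.3, 0.8, -0.5]
opening: 0.0133
```

```bash
python3 -c "
from h import *
st()"
```

```text
t 24.4 pos [ 0.5426 -0.1397  0.2   ] yaw 65.65375246873472 q6 -85.33979475444404 F [ 0.2978  0.7667 -0.4835] T [ 0.1023 -0.0882 -0.2386] 0.01327682304221707
```

Request:
carry_out --steps '[{"xyz":[0,0,-0.022],"rot":[0,0,-4]},{"xyz":[0,0,-0.067],"rot":[0,0,-12]},{"xyz":[0,0,-0.111],"rot":[0,0,-20]},{"xyz":[0,0,-0.155],"rot":[0,0,-28]},{"xyz":[0,0,-0.2],"rot":[0,0,-36]},{"xyz":[0,0,-0.244],"rot":[0,0,-44]},{"xyz":[0,0,-0.289],"rot":[0,0,-52]},{"xyz":[0,0,-0.333],"rot":[0,0,-60]},{"xyz":[0,0,-0.389],"rot":[0,0,-70]},{"xyz":[0,0,-0.444],"rot":[0,0,-80]}]'

```text
t: 25.4
tool_pos: [0.5424, -0.1398, 0.1958]
orientation: [3.125, -0.324, -0.001]
force: [-0.4, 0.7, 2.1]
opening: 0.0134
```

```bash
python3 -c "
from h import *
st()"
```

```text
t 25.4 pos [ 0.5424 -0.1398  0.1958] yaw -11.856447294174288 q6 -7.829741415639588 F [-0.3704  0.7033  2.0764] T [-0.0529  0.445   0.2508] 0.013366574403610018
```

Request:
carry_out --steps '[{"xyz":[0,0,-0.044],"rot":[0,0,-8]},{"xyz":[0,0,-0.089],"rot":[0,0,-16]},{"xyz":[0,0,-0.133],"rot":[0,0,-24]},{"xyz":[0,0,-0.178],"rot":[0,0,-32]},{"xyz":[0,0,-0.222],"rot":[0,0,-40]},{"xyz":[0,0,-0.266],"rot":[0,0,-48]},{"xyz":[0,0,-0.3],"rot":[0,0,-54]},{"xyz":[0,0,-0.333],"rot":[0,0,-60]},{"xyz":[0,0,-0.361],"rot":[0,0,-65]},{"xyz":[0,0,-0.388],"rot":[0,0,-70]}]'

```text
t: 26.4
tool_pos: [0.5422, -0.1397, 0.1919]
orientation: [2.376, -2.055, -0.001]
force: [-2.5, 1.6, 1.3]
opening: 0.0139
```

```bash
python3 -c "
from h import *
st()"
```

```text
t 26.4 pos [ 0.5422 -0.1397  0.1919] yaw -81.71004902015336 q6 62.026202096190474 F [-2.4569  1.5617  1.3133] T [0.205  0.6026 0.2856] 0.01392918933560886
```

Request:
carry_out --steps '[{"xyz":[0,0,-0.017],"rot":[0,0,-3]},{"xyz":[0,0,-0.033],"rot":[0,0,-6]},{"xyz":[0,0,-0.05],"rot":[0,0,-9]},{"xyz":[0,0,-0.067],"rot":[0,0,-12]}]'

```text
t: 26.8
tool_pos: [0.5422, -0.1396, 0.1912]
orientation: [2.15, -2.29, -0.001]
force: [-2.0, 0.4, 2.1]
opening: 0.0136
```

```bash
python3 -c "
from h import *
st()"
```

```text
t 26.8 pos [ 0.5422 -0.1396  0.1912] yaw -93.62269078834724 q6 73.941703144844 F [-1.9756  0.4434  2.1149] T [0.2327 0.6147 0.224 ] 0.013556593645380706
```

Request:
carry_out --steps '[{"xyz":[0,0,-0.011],"rot":[0,0,-2]},{"xyz":[0,0,-0.022],"rot":[0,0,-4]},{"xyz":[0,0,-0.033],"rot":[0,0,-6]}]'

```text
t: 27.1
tool_pos: [0.5422, -0.1396, 0.1909]
orientation: [2.028, -2.399, -0.001]
force: [-2.8, 1.0, 2.5]
opening: 0.0134
```

```bash
python3 -c "
from h import *
st()"
```

```text
t 27.1 pos [ 0.5422 -0.1396  0.1909] yaw -99.57976584764083 q6 79.89910014349762 F [-2.8424  1.0407  2.4607] T [0.2277 0.5852 0.2741] 0.013408828035080176
```

Request:
carry_out --steps '[{"xyz":[0,0,-0.011],"rot":[0,0,-2]},{"xyz":[0,0,-0.022],"rot":[0,0,-4]},{"xyz":[0,0,-0.033],"rot":[0,0,-6]}]'

```text
t: 27.4
tool_pos: [0.5422, -0.1396, 0.1906]
orientation: [1.9, -2.502, -0.001]
force: [-2.0, 0.4, 2.0]
opening: 0.0134
```

```bash
python3 -c "
from h import *
st()"
```

```text
t 27.4 pos [ 0.5422 -0.1396  0.1906] yaw -105.57796377630761 q6 85.8977846862507 F [-1.9607  0.4032  2.0482] T [0.2401 0.65   0.2534] 0.013361155427156112
```

Request:
carry_out --steps '[{"xyz":[0,0,-0.008],"rot":[0,0,-1.5]},{"xyz":[0,0,-0.017],"rot":[0,0,-3]},{"xyz":[0,0,-0.025],"rot":[0,0,-4.5]}]'

```text
t: 27.7
tool_pos: [0.5423, -0.1396, 0.1903]
orientation: [1.799, -2.575, -0.001]
force: [-3.2, 1.9, 3.5]
opening: 0.0136
```

```bash
python3 -c "
from h import *
st()"
```

```text
t 27.7 pos [ 0.5423 -0.1396  0.1903] yaw -110.1135531714797 q6 90.4297126944336 F [-3.1872  1.9196  3.5499] T [0.4276 0.8792 0.2928] 0.013636669934682655
```

Request:
carry_out --steps '[{"xyz":[0,0,-0.008],"rot":[0,0,-1.5]},{"xyz":[0,0,-0.017],"rot":[0,0,-3]},{"xyz":[0,0,-0.025],"rot":[0,0,-4.5]}]'

```text
t: 28.0
tool_pos: [0.5424, -0.1396, 0.19]
orientation: [1.696, -2.644, -0.001]
force: [-4.5, 2.2, 3.2]
opening: 0.0136
```

```bash
python3 -c "
from h import *
st()"
```

```text
t 28.0 pos [ 0.5424 -0.1396  0.19  ] yaw -114.64016937937608 q6 94.95446632704991 F [-4.4585  2.1632  3.1809] T [0.5984 1.0519 0.2121] 0.013648571170957418
```

Request:
carry_out --steps '[{"xyz":[0,0,-0.008],"rot":[0,0,-1.5]},{"xyz":[0,0,-0.017],"rot":[0,0,-3]},{"xyz":[0,0,-0.025],"rot":[0,0,-4.5]}]'

```text
t: 28.3
tool_pos: [0.5424, -0.1396, 0.1898]
orientation: [1.591, -2.709, -0.001]
force: [-4.6, 3.9, 3.4]
opening: 0.0135
```

```bash
python3 -c "
from h import *
st()"
```

```text
t 28.3 pos [ 0.5424 -0.1396  0.1898] yaw -119.1410619983519 q6 99.45359508391142 F [-4.6256  3.8509  3.3938] T [0.5635 1.0364 0.2477] 0.013455660748225868
```

Request:
carry_out --steps '[{"xyz":[0,0,-0.011],"rot":[0,0,-2]},{"xyz":[0,0,-0.022],"rot":[0,0,-4]},{"xyz":[0,0,-0.033],"rot":[0,0,-6]}]'

```text
t: 28.6
tool_pos: [0.5424, -0.1396, 0.1894]
orientation: [1.447, -2.788, -0.001]
force: [-4.3, 2.1, 3.6]
opening: 0.0134
```

```bash
python3 -c "
from h import *
st()"
```

```text
t 28.6 pos [ 0.5424 -0.1396  0.1894] yaw -125.1589136746329 q6 105.47367081627092 F [-4.2803  2.1369  3.5838] T [0.5983 1.0508 0.2828] 0.013380898408089427
```

Request:
carry_out --steps '[{"xyz":[0,0,-0.011],"rot":[0,0,-2]},{"xyz":[0,0,-0.022],"rot":[0,0,-4]},{"xyz":[0,0,-0.033],"rot":[0,0,-6]}]'

```text
t: 28.9
tool_pos: [0.5424, -0.1396, 0.1891]
orientation: [1.299, -2.86, -0.001]
force: [-5.0, 2.6, 4.0]
opening: 0.0136
```

```bash
python3 -c "
from h import *
st()"
```

```text
t 28.9 pos [ 0.5424 -0.1396  0.1891] yaw -131.15726078299673 q6 111.47316770734719 F [-4.9696  2.5878  3.959 ] T [0.5904 1.0271 0.2809] 0.013626498901784108
```

Request:
carry_out --steps '[{"xyz":[0,0,0],"rot":[0,0,0]},{"xyz":[0,0,0],"rot":[0,0,0]},{"xyz":[0,0,0],"rot":[0,0,0]},{"xyz":[0,0,2.5],"rot":[0,0,0]},{"xyz":[0,0,4.6],"rot":[0,0,4]},{"xyz":[0,0,4.6],"rot":[0,0,12.5]},{"xyz":[0,0,4.6],"rot":[0,0,21]},{"xyz":[0,0,4.6],"rot":[0,0,29.5]},{"xyz":[0,0,4.6],"rot":[0,0,38]},{"xyz":[0,0,4.6],"rot":[0,0,46.5]}]' --grip 0.45

```text
t: 29.9
tool_pos: [0.5428, -0.14, 0.235]
orientation: [-2.331, 2.106, -0.001]
force: [-0.0, -0.3, -0.0]
opening: 0.0417
```

Request:
carry_out --steps '[{"xyz":[0,0,0],"rot":[0,0,8.5]},{"xyz":[0,0,0],"rot":[0,0,17]},{"xyz":[0,0,0],"rot":[0,0,25.5]},{"xyz":[0,0,0],"rot":[0,0,34]},{"xyz":[0,0,0],"rot":[0,0,42.5]},{"xyz":[0,0,0],"rot":[0,0,51]},{"xyz":[0,0,0],"rot":[0,0,59.5]},{"xyz":[0,0,0],"rot":[0,0,68]},{"xyz":[0,0,0],"rot":[0,0,76.5]},{"xyz":[0,0,0],"rot":[0,0,85]}]'

```text
t: 30.9
tool_pos: [0.5428, -0.14, 0.235]
orientation: [3.141, 0.023, 0.001]
force: [-0.5, 0.8, 0.2]
opening: 0.0418
```

Request:
carry_out --steps '[{"xyz":[0,0,0],"rot":[0,0,8.5]},{"xyz":[0,0,0],"rot":[0,0,17]},{"xyz":[0,0,0],"rot":[0,0,25.5]},{"xyz":[0,0,0],"rot":[0,0,34]},{"xyz":[0,0,0],"rot":[0,0,42.5]},{"xyz":[0,0,0],"rot":[0,0,48.5]},{"xyz":[0,0,0],"rot":[0,0,48.5]}]'

```text
t: 31.6
tool_pos: [0.5427, -0.1399, 0.235]
orientation: [2.858, 1.304, 0.0]
force: [0.5, -0.3, 0.3]
opening: 0.0415
```

```bash
python3 -c "
from h import *
st()"
```

```text
t 31.6 pos [ 0.5427 -0.1399  0.235 ] yaw 49.066657579911165 q6 -68.76226740564343 F [ 0.4585 -0.2637  0.3203] T [-0.0237  0.0776  0.0232] 0.041542122456300574
```

Request:
carry_out --steps '[{"xyz":[0,0,-2],"rot":[0,0,0]},{"xyz":[0,0,-4],"rot":[0,0,0]},{"xyz":[0,0,-4.55],"rot":[0,0,0]},{"xyz":[0,0,-4.55],"rot":[0,0,0]},{"xyz":[0,0,-4.55],"rot":[0,0,0]}]'

```text
t: 32.1
tool_pos: [0.543, -0.14, 0.1905]
orientation: [2.859, 1.3, 0.001]
force: [0.6, 0.2, 0.9]
opening: 0.0419
```

Request:
carry_out --steps '[{"xyz":[0,0,0],"rot":[0,0,0]},{"xyz":[0,0,0],"rot":[0,0,0]},{"xyz":[0,0,0],"rot":[0,0,0]},{"xyz":[0,0,0],"rot":[0,0,0]},{"xyz":[0,0,0],"rot":[0,0,0]},{"xyz":[0,0,0],"rot":[0,0,0]},{"xyz":[0,0,0],"rot":[0,0,0]}]' --grip 0

```text
t: 32.8
tool_pos: [0.5428, -0.1399, 0.1899]
orientation: [2.859, 1.302, 0.001]
force: [0.4, -0.2, 3.4]
opening: 0.0136
```

```bash
python3 -c "
from h import *
st()"
```

```text
t 32.8 pos [ 0.5428 -0.1399  0.1899] yaw 48.96741426094502 q6 -68.6566981691365 F [ 0.4079 -0.1939  3.3637] T [-0.0472  0.1234  0.0036] 0.01362970104744919
```

Request:
carry_out --steps '[{"xyz":[0,0,-0.011],"rot":[0,0,-2]},{"xyz":[0,0,-0.022],"rot":[0,0,-4]},{"xyz":[0,0,-0.033],"rot":[0,0,-6]}]'

```text
t: 33.1
tool_pos: [0.5428, -0.1399, 0.1896]
orientation: [2.923, 1.149, 0.0]
force: [-1.0, -0.3, 3.4]
opening: 0.0135
```

```bash
python3 -c "
from h import *
st()"
```

```text
t 33.1 pos [ 0.5428 -0.1399  0.1896] yaw 42.90607175578798 q6 -62.5912746235567 F [-1.0255 -0.3245  3.3979] T [-0.1002  0.1401  0.271 ] 0.013481921689356753
```

Request:
carry_out --steps '[{"xyz":[0,0,-0.011],"rot":[0,0,-2]},{"xyz":[0,0,-0.022],"rot":[0,0,-4]},{"xyz":[0,0,-0.033],"rot":[0,0,-6]}]'

```text
t: 33.4
tool_pos: [0.5427, -0.1399, 0.1892]
orientation: [2.98, 0.994, 0.0]
force: [-1.3, -0.7, 3.0]
opening: 0.0138
```

```bash
python3 -c "
from h import *
st()"
```

```text
t 33.4 pos [ 0.5427 -0.1399  0.1892] yaw 36.901939401499504 q6 -56.59132285131274 F [-1.3353 -0.6612  3.0239] T [-0.141   0.1729  0.2465] 0.01376238445769798
```

Request:
carry_out --steps '[{"xyz":[0,0,-0.011],"rot":[0,0,-2]},{"xyz":[0,0,-0.022],"rot":[0,0,-4]},{"xyz":[0,0,-0.033],"rot":[0,0,-6]}]'

```text
t: 33.7
tool_pos: [0.5427, -0.14, 0.189]
orientation: [3.028, 0.837, 0.0]
force: [-0.4, 0.6, 2.5]
opening: 0.0134
```

```bash
python3 -c "
from h import *
st()"
```

```text
t 33.7 pos [ 0.5427 -0.14    0.189 ] yaw 30.903199553483155 q6 -50.59214948430522 F [-0.42    0.5943  2.5317] T [-0.1403  0.195   0.2802] 0.01337666194409878
```

Request:
carry_out --steps '[{"xyz":[0,0,-0.011],"rot":[0,0,-2]},{"xyz":[0,0,-0.022],"rot":[0,0,-4]},{"xyz":[0,0,-0.036],"rot":[0,0,-6.5]}]'

```text
t: 34.0
tool_pos: [0.5427, -0.14, 0.1887]
orientation: [3.07, 0.664, 0.0]
force: [-1.0, -1.0, 3.9]
opening: 0.0137
```

```bash
python3 -c "
from h import *
st()"
```

```text
t 34.0 pos [ 0.5427 -0.14    0.1887] yaw 24.40511823824098 q6 -44.096117720334206 F [-0.9866 -0.9955  3.9253] T [-0.1675  0.313   0.446 ] 0.013734912673034142
```

Request:
carry_out --steps '[{"xyz":[0,0,-0.003],"rot":[0,0,-0.5]},{"xyz":[0,0,-0.006],"rot":[0,0,-1]}]'

```text
t: 34.2
tool_pos: [0.5427, -0.14, 0.1886]
orientation: [3.075, 0.64, 0.0]
force: [-2.0, -0.5, 5.2]
opening: 0.0133
```

```bash
python3 -c "
from h import *
st()"
```

```text
t 34.2 pos [ 0.5427 -0.14    0.1886] yaw 23.50398754973485 q6 -43.196426688354975 F [-2.007  -0.5304  5.2176] T [-0.2061  0.4025  0.3706] 0.013284831220574857
```

Request:
carry_out --steps '[{"xyz":[0,0,0],"rot":[0,0,0]},{"xyz":[0,0,0],"rot":[0,0,0]},{"xyz":[0,0,0],"rot":[0,0,0]},{"xyz":[0,0,0],"rot":[0,0,0]},{"xyz":[0,0,1],"rot":[0,0,0]},{"xyz":[0,0,4],"rot":[0,0,0]},{"xyz":[0,0,8],"rot":[0,0,0]},{"xyz":[0,-2,11],"rot":[0,0,-8]},{"xyz":[0,-4,12],"rot":[0,0,-16]},{"xyz":[0,-5,12],"rot":[0,0,-24]}]' --grip 0.6

```text
t: 35.2
tool_pos: [0.5436, -0.1915, 0.3122]
orientation: [3.139, -0.024, 0.008]
force: [-0.1, 0.2, 0.1]
opening: 0.0556
```

Request:
carry_out --steps '[{"xyz":[0,0,0],"rot":[0,0,-6]},{"xyz":[0,0,0],"rot":[0,0,-6]},{"xyz":[0,0,0],"rot":[0,0,-6]}]'

```text
t: 35.5
tool_pos: [0.5426, -0.1897, 0.3086]
orientation: [3.137, -0.174, 0.0]
force: [-0.4, 0.3, 0.9]
opening: 0.0557
```

Run:
```python
from h import *
shot('w15')
cv2.imwrite("pics/s15.png",read_camera("scene")[:,:,::-1])
crop("pics/s15.png","pics/c25.png",195,170,315,290,5)
```

```text
t 35.5 pos [ 0.5426 -0.1897  0.3086] yaw -6.339896538133207 tilt [ 0.0003 -0.     -1.    ] q [-24.3815   2.4463  79.9511   0.0046  97.5889 -18.041 ] F [-0.424   0.3239  0.948 ] T [-0.1087  0.0654  0.0008] 0.05573688119928302
```

View pics/w15.png

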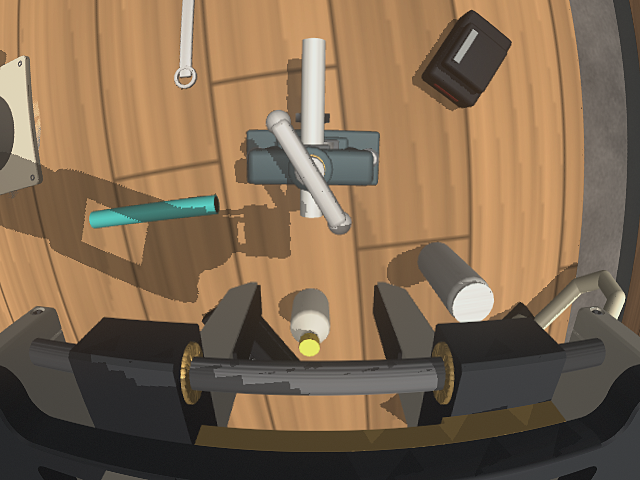

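View pics/c25.png

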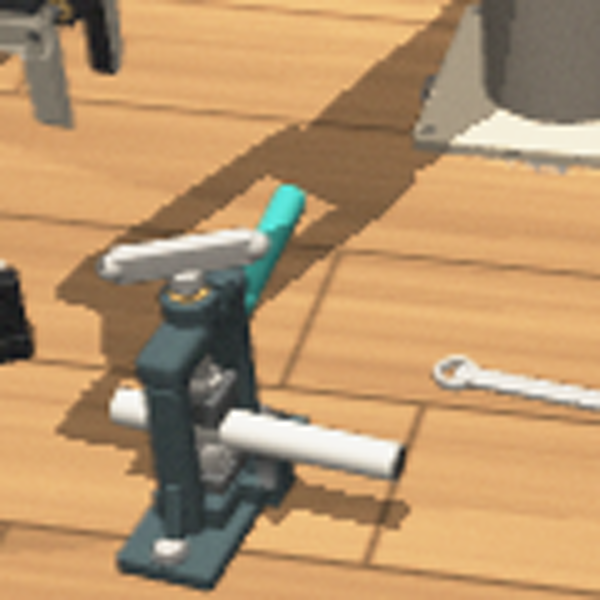

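Run:
```python
from h import *
w=json.load(open("w15.json")); V=np.array([.5427,-.1397]);y=np.radians(-7.3); v=np.array([-np.sin(y),np.cos(y)]); x=np.array([np.cos(y),np.sin(y)])
for n,u,r,z in [("far",314.5,39,.08),("near",311.5,217,.06)]:
    p=atz(w,u,r,z,True)[:2]-V; print(n,p@x,p@v)
a=atz(w,279,121,.209,True);b=atz(w,339.5,222.5,.209,True); d=a-b;print((a+b)/2,np.linalg.norm(d),np.degrees(np.arctan2(d[1],d[0])))
print(close_job())
```

```text
far 0.000877220472411828 0.13478084099284643
near 0.0006228341234095257 -0.06839888388111208
[ 0.5433 -0.1397  0.209 ] 0.08968232281656505 114.04220972424578
the job is handed in; nothing more can be done
None
```

The tube is set up in the pipe vise and clamped, and the job was handed in at about 35.6 s of the 72 s allowed. The interface gave no verdict.

**What I did**
1. I unwound the T-handle about 80° so its bar was out of the gripper's way and the upper jaw stood higher.
2. I picked the tube off its blocks and fed it through the yoke from the rest side. I lowered it until the seat was felt, at about 0.0695 m axis height, and let go of it with the upper jaw still off.
3. I wound the handle clockwise with one re-grip until the torque rose. Then I let go and backed off.

**Last checks**
- **Tube position:** its ends are at vise y of about +135 mm and −68 mm, so the middle is at about +33 mm, with about 48 mm standing out beyond the lower jaw. It is within 1 mm sideways and under 0.01 rad off the axis.
- **Handle:** the bar angle after release was 114°, against 113.5° when I let go, so it did not spring back.
- **Clamping force:** I inferred this from torque. It was about 0.26 N m running free, then 0.45 and 0.37 N m on the last two readings. That gives roughly 35–58 N, against the 20–80 N limits. The two readings disagree by the sensor noise, and the force was not measured directly.
- **Other objects:** the arm did not come near the battery pack, oil bottle or tape, but I did not re-measure their positions.

**What disagreed**
- **Fingertips:** they are about 13 mm behind the reported tool point, not 17 mm ahead of it as `nose_length` says. Because of this, my first close on the tube slid off its top with about 13 N, and the tube did not move. I corrected for it afterwards.
- **Handle grip:** my first grip for winding landed on the hub under the bar and had to be redone about 7 mm higher.

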